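Seal a batch of jars in the swivel jar sealer

TASK

Seal the jars that stand about on the worktop. Lift the sealer's sprung knob, swing the carrier to its loading stop (jar pads on the robot's side, out from under the hood) and let the plunger drop home; stand every jar upright in the middle of a pad of its own, swing the carrier to the sealing stop under the hood and let the plunger drop home, and only then press the start button fully down and let it up again. Swing the carrier back to the loading stop, locked, stand all the jars upright in the wooden tray, and leave the other kitchen things where they are.

Things in the scene. Friction and masses are not known exactly. Their poses are not given: they have to be found in the camera images.
- sealer: fixed table-top jar sealer: round grey base plate, 330 mm across, 23 mm high. Origin on the carrier's vertical turning axis at worktop height; z up. Two steel pointers on the plate's rim mark the knob's two stops: at 323 deg (loading) and 158 deg (sealing) in its own frame, from x towards y. Its place and yaw (within 0.15 rad of the world's) vary
- hood (a point): a point on the hood's upper face, 120 mm from the axis in the direction 60 deg of the sealer's frame. See-through flat hood, z = 110 to 118 mm, from 50 to 195 mm from the axis in that direction, 108 mm to either side; two white posts at its outer edge; rubber sealing cups below it down to z = 98 mm; on its outer part a white housing 85 by 130 mm, top at 160 mm, with the start button on it
- carrier (a joint): angle of the turning carrier, an aluminium disc 300 mm across, top at z = 36 mm, flat but for the knob. 0 at the loading stop, 2.880 rad at the sealing stop; grows clockwise seen from above (the knob stands at 323 deg minus this value in the sealer's frame). End stops 0.03 rad beyond both. Friction about 1 N at the knob. Starts somewhere in between
- plunger (a joint): height of the sprung plunger in m: 0 = home in a stop slot (carrier locked), about 0.014 = riding on the plate between stops (carrier free to turn), 0.020 = fully lifted. The spring pushes it down with 4 N (home) to 7 N (lifted). Lifted 14 mm or more it leaves a slot; it drops in by itself within about 2 mm (0.015 rad) of one. It starts riding between the stops
- knob_mid (a point): on the axis of the black ribbed plunger knob, an upright cylinder 26 mm across and 38 mm tall that spins freely on its stem; this point is 22 mm above its lower end, 16 mm below its top, and 80 mm above the worktop when home. It stands on the carrier 130 mm from the turning axis over a steel sleeve (radius 14 mm, top at z = 56 mm). Lift it and move it round the axis to turn the carrier
- start (a joint): travel of the start button in m: 0 up, 0.006 fully down; springs back. Fully down takes 5 N
- start_top (a point): centre of the top face of the round grey start button (radius 16 mm, in a dark ring) on the housing above the hood, about 182 mm above the worktop; it is pressed straight down
- pad0 (a point): centre of jar pad 0, a round dark-rimmed mark, 66 mm in diameter, flat on the carrier's top (z = 36 mm), 95 mm from the turning axis; it turns with the carrier. The pads are 50 deg apart; in the sealer's frame pad 0 lies at the angle 175 deg minus the carrier angle
- pad1 (a point): centre of jar pad 1, a round dark-rimmed mark, 66 mm in diameter, flat on the carrier's top (z = 36 mm), 95 mm from the turning axis; it turns with the carrier. The pads are 50 deg apart; in the sealer's frame pad 1 lies at the angle 225 deg minus the carrier angle
- pad2 (a point): centre of jar pad 2, a round dark-rimmed mark, 66 mm in diameter, flat on the carrier's top (z = 36 mm), 95 mm from the turning axis; it turns with the carrier. The pads are 50 deg apart; in the sealer's frame pad 2 lies at the angle 275 deg minus the carrier angle
- jar0: small closed jar, amber glass with a flat steel screw lid, a plain upright cylinder 50 mm in diameter and 55 mm tall, 0.1 to 0.2 kg; origin at the centre of its underside, z up along its axis. It may be absent. All jars are alike. It starts standing on the worktop to the left (+y) of the sealer
- jar1: small closed jar, amber glass with a flat steel screw lid, a plain upright cylinder 50 mm in diameter and 55 mm tall, 0.1 to 0.2 kg; origin at the centre of its underside, z up along its axis. It may be absent. All jars are alike. It starts standing on the worktop to the left (+y) of the sealer
- jar2: small closed jar, amber glass with a flat steel screw lid, a plain upright cylinder 50 mm in diameter and 55 mm tall, 0.1 to 0.2 kg; origin at the centre of its underside, z up along its axis. It may be absent. All jars are alike. It starts standing on the worktop to the left (+y) of the sealer
- tray: fixed shallow wooden tray to the right (-y), 150 mm (its x) by 280 mm (its y) outside, rim 18 mm high, walls 5 mm, floor 5 mm thick; origin at the centre of its underside, z up. Its place and yaw vary
- mug: white mug, bystander, 80 mm wide, 90 mm tall
- pepper_mill: dark wooden pepper mill, bystander, 52 mm wide, 150 mm tall
- tin: food can, bystander, 74 mm wide, 100 mm tall
- bowl: white bowl, bystander, 100 mm wide, 50 mm tall
- sponge: yellow sponge block, bystander, 70 by 110 by 30 mm
Mind the look-alikes: they are no part of the job. Leave any red look-alike of the jar1 alone. What is shaped like the jar2 but blue is not meant.

How it is judged:
On the way, in this order (a step that is already met when the one before it is completed fails the run):
1. carrier locked at the loading stop, plunger home (value of joint carrier below 0.06 rad and value of joint plunger below 0.003 m), for 0.2 s.
2. every jar upright in the middle of a pad, let go, carrier still locked at the loading stop (all of step 1 and angle between each of jar0, jar1, jar2's own z axis and vertical below 0.15 rad and (distance between jar0 and pad0 below 0.014 m or distance between jar0 and pad1 below 0.014 m or distance between jar0 and pad2 below 0.014 m) and (distance between jar1 and pad0 below 0.014 m or distance between jar1 and pad1 below 0.014 m or distance between jar1 and pad2 below 0.014 m) and (distance between jar2 and pad0 below 0.014 m or distance between jar2 and pad1 below 0.014 m or distance between jar2 and pad2 below 0.014 m) and linear speed of each of jar0, jar1, jar2 below 0.03 m/s and contact force between each of jar0, jar1, jar2 and the fingers below 0.1 N), for 0.3 s.
3. carrier locked at the sealing stop with every jar upright in the middle of a pad (value of joint carrier above 2.82 rad and value of joint plunger below 0.003 m and angle between each of jar0, jar1, jar2's own z axis and vertical below 0.15 rad and (distance between jar0 and pad0 below 0.014 m or distance between jar0 and pad1 below 0.014 m or distance between jar0 and pad2 below 0.014 m) and (distance between jar1 and pad0 below 0.014 m or distance between jar1 and pad1 below 0.014 m or distance between jar1 and pad2 below 0.014 m) and (distance between jar2 and pad0 below 0.014 m or distance between jar2 and pad1 below 0.014 m or distance between jar2 and pad2 below 0.014 m)), for 0.2 s.
4. start button fully down while the carrier is locked at the sealing stop and the jars stand on their pads (all of step 3 and value of joint start above 0.0045 m), for 0.05 s.
5. start button up again (value of joint start below 0.0015 m), for 0.05 s.
6. carrier locked at the loading stop again (all of step 1), for 0.2 s.
At the end, for the whole second after the job is handed in: every jar stands upright (within 0.15 rad), at rest on the floor of the wooden tray, the carrier is locked at the loading stop (within 0.06 rad) with the plunger home (below 3 mm) and the start button is up. On the way, jars on the pads must stand within 14 mm of a pad's centre (all of step 6 and angle between each of jar0, jar1, jar2's own z axis and vertical below 0.15 rad and x of jar0 in the frame of tray between -0.055 and 0.055 m and y of jar0 in the frame of tray between -0.12 and 0.12 m and z of jar0 in the frame of tray between 0.001 and 0.012 m and x of jar1 in the frame of tray between -0.055 and 0.055 m and y of jar1 in the frame of tray between -0.12 and 0.12 m and z of jar1 in the frame of tray between 0.001 and 0.012 m and x of jar2 in the frame of tray between -0.055 and 0.055 m and y of jar2 in the frame of tray between -0.12 and 0.12 m and z of jar2 in the frame of tray between 0.001 and 0.012 m and linear speed of each of jar0, jar1, jar2 below 0.03 m/s and value of joint start below 0.0015 m); the robot touches nothing.
It fails at once if the start button is pressed while the carrier is not locked at the sealing stop (value of joint start above 0.003 m and (not (value of joint carrier above 2.82 rad) or not (value of joint plunger below 0.003 m))).
It fails at once if another kitchen thing is moved by more than 50 mm (distance of any of mug, pepper_mill, tin, bowl, sponge from where it was at the start of the episode above 0.05 m).
Of jar0, jar1, jar2 only 2 to 3 are there at a start; the rules pass over those that are not, and their reading is None.
At some moment in a run one of jar0, jar1, jar2 may be knocked a few centimetres aside while the robot is not near it.
Once in a run the grip may slacken for a moment while it holds something.
It also fails if it takes over 210 s, if anything falls off the work surface, if the arm or the gripper's body presses on something with over 40 N, if the wrist force passes 120 N, or if a joint passes its speed limit or range.

ROBOT

A 6-joint arm with a two-finger parallel gripper is mounted at the origin on the work surface. World frame = base frame: x ahead of the robot, y to its left, z up, the work surface at z = 0. Lengths are in m, angles in rad, forces in N, time in s.
With the tool pointing down it reaches from about 0.35 to 0.775 m from the base axis. Payload 5.5 kg.
Tool frame: the origin (TCP) lies between the finger pads; the fingertips stand 8 mm ahead of it and the grasp point (between the pads) lies 11 mm behind it; z points along the fingers, y is the line along which they close (so a half turn about z gives the same grasp; the last joint's range is limited). The gripper opens to 85 mm and grips with 20 to 120 N. Pads are 22 mm wide; open, the fingers measure 114 mm over their backs; the gripper's body (76 mm by 85 mm) begins 54 mm behind the grasp point. The pads swing forward as they close: fully open they stand 13 mm farther back than shut.
Start: joints at [-1.299, 0.313, 0.046, 1.304, 0, 1.431], TCP at [0.23, -0.527, 0.239] pointing down, gripper open.
Joint ranges: [-2.76, 2.76], [-0.86, 1.69], [-1.03, 1.26], [-2.2, 2.34], [-1.47, 1.5], [-3.14, 3.14]. Speed limits (rad/s): [2.57, 2.57, 3.14, 3.14, 3.14, 3.14].

INTERFACE

Orientations are given as a unit quaternion [w, x, y, z].
In Python, from workcell import env gives the robot as it stands.
- The arm moves only by the tool move_arm, never from a script. Its argument "moves" is one flat list of numbers, 5 for each row, row after row: the shift along the world's x, y, z in m, then the turn about the world's z in rad, then the finger opening in m, from 0 to 0.0854. A call has 1 to 12 rows; each row is the pose to reach, as a shift and turn from the pose commanded when the call began; what a row does not reach only later rows make up. A row lasts 1/12 s, in which the tool goes at most 41.7 mm and 7.16 degrees, less where a joint would pass 70% of its speed; a pose out of reach is approached as far as the arm can. A call with a gripper value outside its range is refused whole. The fingers move at their own pace and stop on an object; "newtons" is the grip in N (left out, the last holds). Time passes only in rows, so rows that repeat a pose let the fingers close. It gives the time, the measured TCP pose, the force, the opening and the grip force at its end, in the units of the state.
- env.get_state(): the state, without advancing time (a new reading comes with each control period).
- env.read_camera(name): name is "side" or "top"; returns a dict with "pixels" (480x640x3 uint8, red, green, blue), "camera_matrix" (3x3 intrinsics, pixels), "distortion" ([k1, k2, p1, p2, k3] as OpenCV has them; the pictures are not rectified), "rvec" (rotation vector, rad) and "tvec" (3), from world to camera coordinates, as OpenCV has them. Camera axes: x right, y down, z forward; pixel columns grow to the right and rows downward; lengths in m; the calibration is good to about 2 mm. A picture is of the moment at which its call begins. There is no depth.
- env.hand_in(): hands the job in; it is judged then, once.
The state is a dict: "clock": time; "joint_pos": joint angles; "qvel": joint speeds; "tau": joint torques, N m; "tcp_pos": TCP position; "orientation": TCP orientation; "wrist_force": force on the tool from outside, world axes, zero at the start; "ft_torque": the same for the moment, N m; "finger_gap": finger opening in m; "grip_force": force on a finger pad.
Only numpy, scipy, OpenCV 4.12 (cv2) and the standard library are available. Lean on these libraries where they do the work, as an engineer would, in place of code of your own. Each camera call takes 0.05 s, during which the arm holds its last target. There are 200 camera calls.

## Working session

There is one attempt and no reset: what is moved stays moved. The work goes in short steps, Python scripts to look and compute and a tool call to move; the robot and the scene stay as the last step left them, time stands still between calls to the robot, and variables do not carry over. Pictures are saved under pics/ and viewed, at most 14 in all, crops included, and the job is handed in when it is done.

Besides the shell and the picture viewer there is one more tool, called after "Request:" by a JSON object that holds its "api" and its "payload". move_arm: Moves the arm, as the interface text tells. Its arguments: {"type":"object","properties":{"moves":{"type":"array"},"newtons":{"type":"number"}},"required":["moves"]}

```bash
ls; mkdir -p pics
cat > h.py <<'E'
import numpy as np, cv2
from workcell import env
def cam(n):
    c=env.read_camera(n); c['R']=cv2.Rodrigues(np.array(c['rvec'],float))[0]; c['t']=np.array(c['tvec'],float).ravel()
    c['K']=np.array(c['camera_matrix'],float); c['d']=np.array(c['distortion'],float); return c
def save(c,f): cv2.imwrite('pics/'+f,cv2.cvtColor(c['pixels'],cv2.COLOR_RGB2BGR))
def ray(c,uv):
    p=cv2.undistortPoints(np.array([[uv]],float),c['K'],c['d'])[0,0]
    return -c['R'].T@c['t'], c['R'].T@np.array([p[0],p[1],1])
def onz(c,uv,z):
    o,d=ray(c,uv); return o+d*(z-o[2])/d[2]
def proj(c,P): return cv2.projectPoints(np.array(P,float).reshape(-1,1,3),np.array(c['rvec'],float),c['t'],c['K'],c['d'])[0][:,0]
def tri(c1,u1,c2,u2):
    o1,d1=ray(c1,u1);o2,d2=ray(c2,u2)
    s=np.linalg.lstsq(np.c_[d1,-d2],o2-o1,rcond=None)[0]
    a=o1+d1*s[0];b=o2+d2*s[1]; return (a+b)/2,np.linalg.norm(a-b)
E
python3 - <<'E'
from h import *
for n in('top','side'):
    c=cam(n);save(c,n+'0.png');print(n,-c['R'].T@c['t'],c['K'][0,0])
print(env.get_state())
E
```

```text
pics
top [0.30552799 0.07612372 1.81146932] 623.2713255337711
side [0.20899621 1.01092123 1.11479617] 469.6275610443352
{'clock': 0.1, 'joint_pos': array([-1.29856988e+00,  3.13951908e-01,  4.50867748e-02,  1.30359316e+00,
        1.56359680e-05,  1.43119221e+00]), 'qvel': array([-0.00133794, -0.001095  ,  0.00378911,  0.00018912, -0.00023428,
        0.00077206]), 'tau': array([ 1.79145063e-03, -4.81724739e+01,  2.99244261e+01,  1.27217872e-02,
       -2.32101120e-04,  1.91906190e-05]), 'tcp_pos': array([ 0.23003876, -0.52649786,  0.23848051]), 'orientation': array([-8.29673862e-04,  9.78873916e-01,  2.04463117e-01, -4.72622209e-05]), 'wrist_force': array([-0.53636689,  0.04990276,  0.40608786]), 'ft_torque': array([0.06588433, 0.04904772, 0.02987385]), 'grip_force': 0.0, 'finger_gap': 0.08542757536381339}
```

View pics/top0.png

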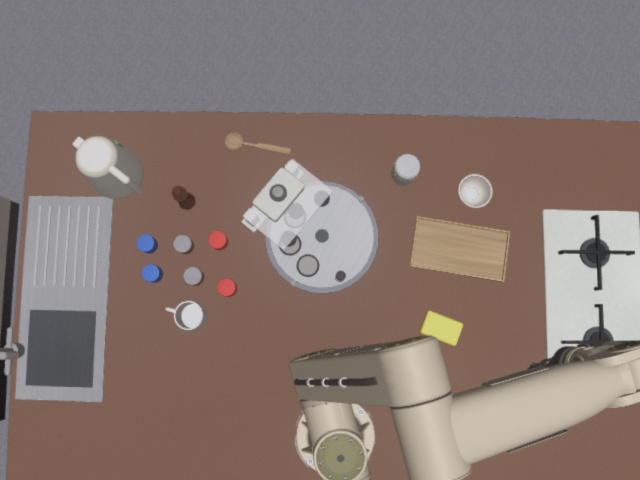

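View pics/side0.png

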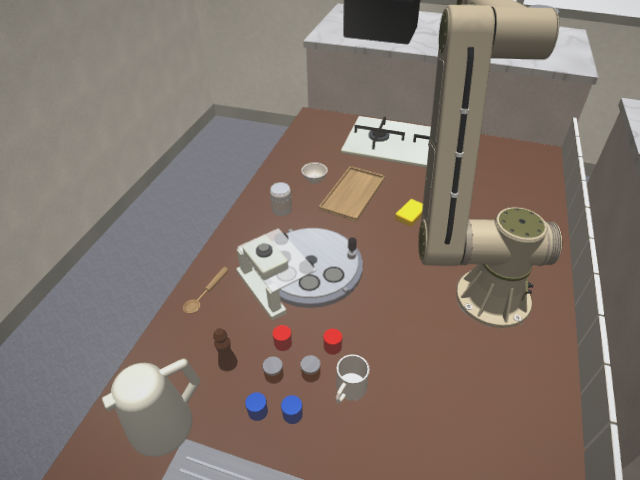

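The top view shows two grey-lidded jars at (183,244) and (193,276), with red and blue look-alikes and the mug around them. The sealer disc is centred near (321,237), its knob at (340,276), the button near (278,193) and the tray near (460,249). The side view shows the jar lids at (272,366) and (310,364), and the knob at (352,244).

Run:
```python
from h import *
t=cam('top');s=cam('side');np.set_printoptions(precision=4,suppress=True)
def blobs(c,m,box,amin=30):
    x0,y0,x1,y1=box;mm=np.zeros_like(m,np.uint8);mm[y0:y1,x0:x1]=m[y0:y1,x0:x1]
    n,l,st,ce=cv2.connectedComponentsWithStats(mm)
    return [(ce[i],st[i]) for i in range(1,n) if st[i,4]>=amin]
def hsv(c): return cv2.cvtColor(c['pixels'],cv2.COLOR_RGB2HSV).astype(int)
for c,box,bb in((t,(130,225,240,300),0),(s,(240,320,345,425),1)):
    h=hsv(c);m=(h[...,1]<60)&(h[...,2]>90)
    for ce,st in blobs(c,m,box): print('lid',ce,st,onz(c,ce,.055))
    p=c['pixels'].astype(int)
for c,box in((t,(330,265,352,287)),(s,(340,230,365,265)),(t,(265,180,292,207)),(s,(250,238,278,260))):
    h=hsv(c);m=h[...,2]<75
    for ce,st in blobs(c,m,box,10): print('dark',box,ce,st,onz(c,ce,.11))
for c,f,b in((t,'tc.png',(230,150,390,300)),(s,'sc.png',(225,215,375,315))):
    x0,y0,x1,y1=b;p=cv2.resize(c['pixels'][y0:y1,x0:x1],None,fx=5,fy=5,interpolation=cv2.INTER_CUBIC)
    c2=dict(pixels=p[:600*99]);p=p if p.shape[0]<=600 else cv2.resize(p,(640,600));cv2.imwrite('pics/'+f,p[...,::-1]);print(p.shape)
# tray corners
h=hsv(t);b=np.zeros((480,640),np.uint8);m=((h[...,0]>8)&(h[...,0]<25)&(h[...,1]>70)&(h[...,2]>110)).astype(np.uint8)
b[205:290,400:520]=m[205:290,400:520]
k=max(cv2.findContours(b,0,2)[0],key=cv2.contourArea);r=cv2.minAreaRect(k)
P=[onz(t,u,.018) for u in cv2.boxPoints(r)];print('tray',r,np.array(P),np.mean(P,0),[np.linalg.norm(P[i]-P[i-1]) for i in range(4)])
# disc
e=cv2.Canny(cv2.cvtColor(t['pixels'],cv2.COLOR_RGB2GRAY),60,140)
```

```text
lid [181.9859 243.2711] [173 234  19  19 284] [0.5359 0.443  0.055 ]
lid [192.1767 275.523 ] [183 267  19  18 283] [0.4443 0.41   0.055 ]
lid [310.0809 363.9061] [300 355  21  19 309] [0.4445 0.4129 0.055 ]
lid [272.0327 365.1275] [262 356  21  20 306] [0.5363 0.4458 0.055 ]
lid [340.3838 379.9608] [336 356   9  47 357] [0.3577 0.4334 0.055 ]
dark (340, 230, 365, 265) [352.0253 243.8608] [349 238   7  13  79] [0.444  0.0117 0.11  ]
(600, 640, 3)
(500, 750, 3)
tray ((459.49993896484375, 247.0), (83.99998474121094, 118.99998474121094), 90.0) [[ 0.6642 -0.1846  0.018 ]
 [ 0.6709 -0.5402  0.018 ]
 [ 0.4218 -0.5325  0.018 ]
 [ 0.4178 -0.1836  0.018 ]] [ 0.5437 -0.3602  0.018 ] [np.float64(0.2464987947247246), np.float64(0.35565366353457123), np.float64(0.24917763377937072), np.float64(0.3489848470018017)]
```

View pics/tc.png

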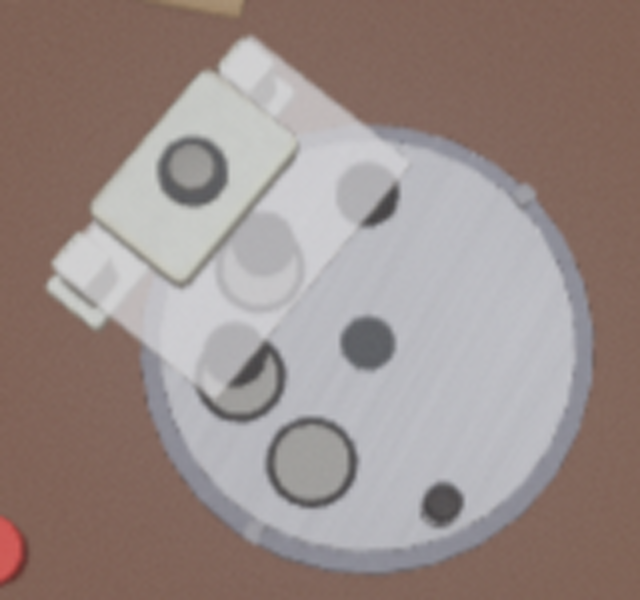

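View pics/sc.png

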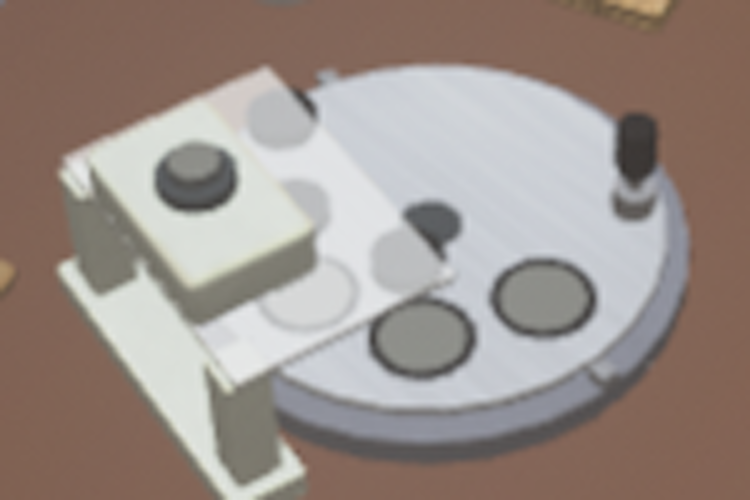

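The crops show the hub at top-image (322,235.8), the pointers at (361.2,198.5) (loading) and (294,283.5) (sealing), free pads at (308,265.7) and (290,244), the knob top at (340.5,276) and the button near (278,191.5). In the side view, the knob runs from (352,238) to (352,251) and the button top is near (264,247).

```bash
cat >> h.py <<'E'
np.set_printoptions(precision=4,suppress=True)
def gray(c): return cv2.cvtColor(c['pixels'],cv2.COLOR_RGB2GRAY)
def hsv(c): return cv2.cvtColor(c['pixels'],cv2.COLOR_RGB2HSV).astype(int)
def comps(m,box,amin=10):
    x0,y0,x1,y1=box;mm=np.zeros(m.shape,np.uint8);mm[y0:y1,x0:x1]=m[y0:y1,x0:x1]
    n,l,st,ce=cv2.connectedComponentsWithStats(mm)
    return [(ce[i],st[i]) for i in range(1,n) if st[i,4]>=amin]
E
python3 - <<'E'
from h import *
t=cam('top');s=cam('side');gt,gs=gray(t),gray(s)
hubt=comps(gt<125,(312,226,333,246));hubs=comps(gs<125,(303,253,319,268));print('hub',hubt,hubs)
for ce,_ in hubt: print(onz(t,ce,.036))
for ce,_ in hubs: print(onz(s,ce,.036))
kn=comps(gt<110,(330,265,352,287));ks=comps(gs<90,(345,234,362,262));print('knob',kn,ks)
bt=comps((gt<120),(265,180,290,205));print('ring',bt)
# axis from pad-free disc outline
m=((hsv(t)[...,1]<45)&(gt>120)).astype(np.uint8);b=np.zeros_like(m);b[175:300,260:385]=m[175:300,260:385]
k=max(cv2.findContours(b,0,1)[0],key=cv2.contourArea)[:,0]
W=np.array([onz(t,u,.018)[:2] for u in k.astype(float)])
c=np.array([.60,.03]); c=onz(t,(322,235.9),.02)[:2]
for _ in range(20):
    a=W-c;r=np.hypot(*a.T);an=np.degrees(np.arctan2(a[:,1],a[:,0]))
    sel=(abs(r-.165)<.008)&((an<10)|(an>110)|True)&~((an>5)&(an<120))
    A=np.c_[2*W[sel],np.ones(sel.sum())];x=np.linalg.lstsq(A,(W[sel]**2).sum(1),rcond=None)[0];c=x[:2]
print('axis',c,'R',np.sqrt(x[2]+c@c),sel.sum())
for nm,u,z in(('load ptr',(361.2,198.5),.025),('seal ptr',(294,283.5),.025),('padA',(308,265.7),.036),('padB',(290,244),.036)):
    p=onz(t,u,z)[:2];d=p-c;print(nm,p,np.hypot(*d),np.degrees(np.arctan2(d[1],d[0]))%360)
for u1,u2 in(((340.5,275.5),(352,239.5)),): print('knobtop',tri(t,u1,s,u2))
print('button',tri(t,(278,191.4),s,(264,247.2)))
print('padA',tri(t,(308,265.7),s,(333.6,274.4)),'padB',tri(t,(290,244.2),s,(309.2,282.8)))
for u1,u2 in(((182,243.3),(272,365.1)),((192.2,275.5),(310.1,363.9))): print('lid',tri(t,u1,s,u2))
for c_,box in ((t,(400,205,525,290)),):
    p=cv2.resize(c_['pixels'][205:290,400:525],None,fx=6,fy=6,interpolation=cv2.INTER_CUBIC);cv2.imwrite('pics/tray.png',p[...,::-1])
h=hsv(t);print(h[230,420:500:10],h[290,450])
E
```

```text
hub [(array([321.4194, 235.379 ]), array([315, 230,  13,  12, 124], dtype=int32))] [(array([311.5286, 259.6286]), array([306, 256,  11,  11,  70], dtype=int32))]
[0.5677 0.0454 0.036 ]
[0.5653 0.0449 0.036 ]
knob [(array([340.0694, 275.6111]), array([336, 271,   9,  10,  72], dtype=int32))] [(array([352.101 , 243.7879]), array([348, 237,   9,  15,  99], dtype=int32))]
ring [(array([266., 181.]), array([265, 180,   4,   4,  10], dtype=int32)), (array([277.8879, 193.6983]), array([270, 185,  17,  16, 116], dtype=int32))]
axis [0.5694 0.0455] R 0.16369832378723656 219
load ptr [ 0.6803 -0.0698] 0.15990958431281757 313.8836547966966
seal ptr [0.4287 0.122 ] 0.16019098018148484 151.47075016697966
padA [0.4795 0.0826] 0.09730408618042916 157.55542484330067
padB [0.5413 0.1353] 0.09417405649407512 107.38590672958742
knobtop (array([ 0.4479, -0.0068,  0.1101]), np.float64(0.0024410143361942673))
button (array([0.6636, 0.1655, 0.1776]), np.float64(0.0008770900000077447))
padA (array([0.4802, 0.0827, 0.0343]), np.float64(0.0011786394454307134)) padB (array([0.5417, 0.1356, 0.0321]), np.float64(0.0010656264894047147))
lid (array([0.5369, 0.4438, 0.0516]), np.float64(0.0011487080545744368))
lid (array([0.445 , 0.4107, 0.0513]), np.float64(0.0005662020902359759))
[[ 16  76 175]
 [ 17  76 175]
 [ 17  78 173]
 [ 17  80 169]
 [ 17  78 170]
 [ 17  80 173]
 [ 17  77 173]
 [ 16  83 153]] [ 10  86 127]
```

Run:
```python
from h import *
t=cam('top')
h=hsv(t);p=t['pixels'].astype(int);m=((p[...,1]>88)&(h[...,0]>9)&(h[...,0]<28)).astype(np.uint8);b=np.zeros_like(m);b[205:290,400:520]=m[205:290,400:520]
k=max(cv2.findContours(b,0,2)[0],key=cv2.contourArea);r=cv2.minAreaRect(k);P=np.array([onz(t,u,.018) for u in cv2.boxPoints(r)]);print(r,P,P.mean(0),[np.linalg.norm(P[i]-P[i-1]) for i in range(4)])
```

```text
((459.5, 247.0), (84.0, 119.0), 90.0) [[ 0.6642 -0.1846  0.018 ]
 [ 0.6709 -0.5402  0.018 ]
 [ 0.4218 -0.5325  0.018 ]
 [ 0.4178 -0.1836  0.018 ]] [ 0.5437 -0.3602  0.018 ] [np.float64(0.24649879557328003), np.float64(0.3556536689106101), np.float64(0.2491776357081782), np.float64(0.3489848521861438)]
```

View pics/tray.png

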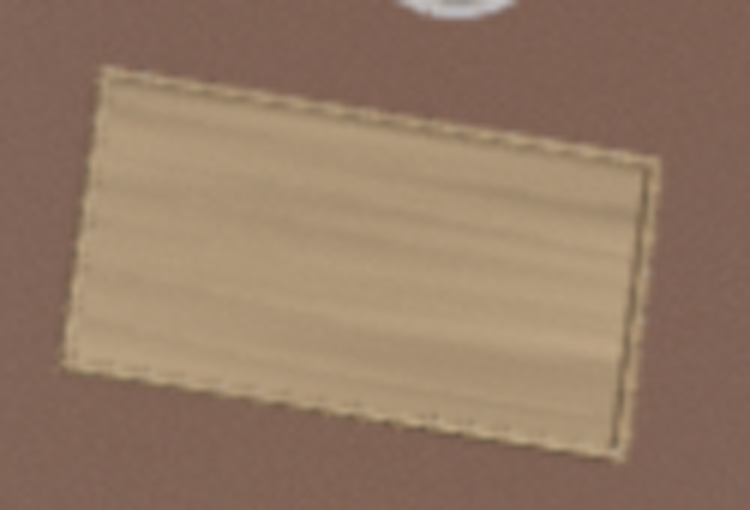

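Request:
{"api": "move_arm", "payload": {"moves": [0.04, 0.15, 0, 0.5, 0.07, 0.08, 0.3, 0, 1.0, 0.07, 0.218, 0.52, 0, 2.73, 0.07, 0.218, 0.52, 0, 2.73, 0.07, 0.218, 0.52, 0, 2.73, 0.07, 0.218, 0.52, 0, 2.73, 0.07, 0.218, 0.52, 0, 2.73, 0.07, 0.218, 0.52, 0, 2.73, 0.07, 0.218, 0.52, 0, 2.73, 0.07, 0.218, 0.52, 0, 2.73, 0.07, 0.218, 0.52, 0, 2.73, 0.07, 0.218, 0.52, 0, 2.73, 0.07]}}

```text
clock: 1.35
tcp_pos: [0.4221, -0.0641, 0.2397]
orientation: [0.001, 0.574, 0.819, 0.0]
wrist_force: [1.4, -0.7, 0.6]
finger_gap: 0.0702
grip_force: 0.0
```

```bash
cat >> h.py <<'E'
def st():
    s=env.get_state();q=s['orientation'];w,x,y,z=q
    yaw=np.degrees(np.arctan2(1-2*(x*x+z*z),2*(x*y-w*z)))
    print('t',round(s['clock'],2),'tcp',s['tcp_pos'],'yaw_y',round(yaw,1),'F',s['wrist_force'],'gap',round(s['finger_gap'],4),'grip',round(s['grip_force'],1),'q',s['joint_pos']);return s
C=np.array([.567,.0445]);YAW=-7.7
def knobp(deg): a=np.radians(deg+YAW);return C+.13*np.array([np.cos(a),np.sin(a)])
def pad(i,car=0): a=np.radians(175+50*i+YAW)-car;return C+.095*np.array([np.cos(a),np.sin(a)])
E
python3 - <<'E'
from h import *
st();t=cam('top')
U=[(417.2,216.3),(510,231.3),(504.2,281.7),(410.8,266.3)]
P=np.array([onz(t,u,.018) for u in U]);print(P,P.mean(0),[np.linalg.norm(P[i]-P[i-1]) for i in range(4)])
e=P[0]-P[1];print('tray y dir',np.degrees(np.arctan2(e[1],e[0]))-90)
print(knobp(323),knobp(158),pad(0),pad(1),pad(2))
E
```

```text
t 1.35 tcp [ 0.4221 -0.0641  0.2397] yaw_y 19.9 F [ 1.4128 -0.6637  0.6075] gap 0.0702 grip 0.0 q [-0.3392  0.0256 -0.302   1.242  -0.      0.8846]
[[ 0.6314 -0.2351  0.018 ]
 [ 0.5914 -0.5104  0.018 ]
 [ 0.4426 -0.489   0.018 ]
 [ 0.4839 -0.2152  0.018 ]] [ 0.5373 -0.3624  0.018 ] [np.float64(0.1487976734562515), np.float64(0.27819568841155473), np.float64(0.15032835300702932), np.float64(0.27691805625001154)]
tray y dir -8.260278008154188
[ 0.6594 -0.0469] [0.4541 0.1089] [0.4743 0.0654] [ 0.4914 -0.0131] [ 0.5625 -0.0504]
```

Request:
{"api": "move_arm", "payload": {"moves": [0.026, 0.057, -0.03, 1.223, 0.07, 0.026, 0.057, -0.03, 1.223, 0.07, 0.026, 0.057, -0.03, 1.223, 0.07, 0.026, 0.057, -0.03, 1.223, 0.07, 0.026, 0.057, -0.06, 1.223, 0.07, 0.026, 0.057, -0.06, 1.223, 0.07, 0.026, 0.057, -0.06, 1.223, 0.07, 0.026, 0.057, -0.08, 1.223, 0.07, 0.026, 0.057, -0.08, 1.223, 0.07, 0.026, 0.057, -0.1, 1.223, 0.07, 0.026, 0.057, -0.1, 1.223, 0.07, 0.026, 0.057, -0.1, 1.223, 0.07]}}

```text
clock: 2.4
tcp_pos: [0.4468, -0.0089, 0.1388]
orientation: [-0.001, 0.005, 1.0, 0.0]
wrist_force: [1.1, -1.2, 0.4]
finger_gap: 0.0703
grip_force: 0.0
```

```bash
python3 -c "
from h import *
st();s=cam('side');save(s,'s1.png')
p=cv2.resize(s['pixels'][150:320,240:420],None,fx=3.3,fy=3.3);cv2.imwrite('pics/s1c.png',p[...,::-1])"
```

```text
t 2.4 tcp [ 0.4468 -0.0089  0.1388] yaw_y 89.4 F [ 1.1435 -1.2028  0.4463] gap 0.0703 grip 0.0 q [-0.2001  0.129  -0.4457  0.9985  0.0001 -0.1903]
```

View pics/s1c.png

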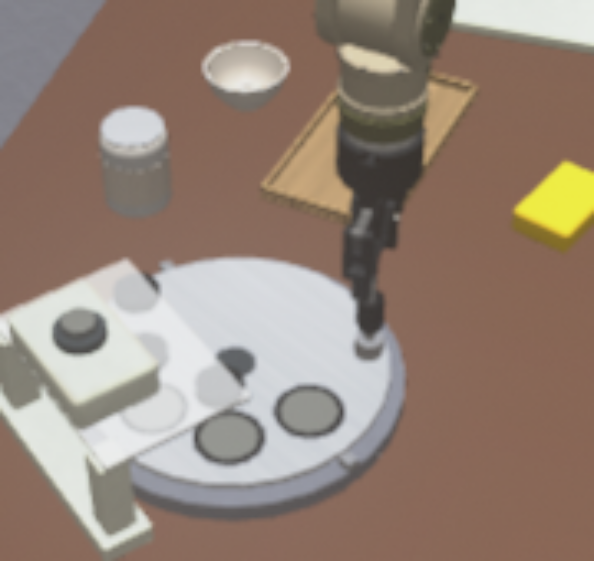

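The crop shows the gripper straight above the knob at crop (370,310), with the fingers on either side of it.

Request:
{"api": "move_arm", "payload": {"moves": [0.001, 0.002, -0.02, 0, 0.06, 0.001, 0.002, -0.04, 0, 0.06, 0.001, 0.002, -0.055, 0, 0.06, 0.001, 0.002, -0.055, 0, 0.06, 0.001, 0.002, -0.055, 0, 0.02, 0.001, 0.002, -0.055, 0, 0.02, 0.001, 0.002, -0.055, 0, 0.02, 0.001, 0.002, -0.055, 0, 0.02, 0.001, 0.002, -0.055, 0, 0.02], "newtons": 30}}

```text
clock: 3.2
tcp_pos: [0.4501, -0.0071, 0.0858]
orientation: [0.002, 0.003, 1.0, 0.0]
wrist_force: [0.8, 1.4, 6.5]
finger_gap: 0.0252
grip_force: 30.4
```

```bash
cat > arc.py <<'E'
import sys
from h import *
a0,a1,n=map(float,sys.argv[1:4]);n=int(n)
A=np.radians(np.linspace(a0,a1,n+1)[1:]);d=.13*np.c_[np.cos(A)-np.cos(np.radians(a0)),np.sin(A)-np.sin(np.radians(a0))]
print(np.round(d,4).tolist())
E
python3 arc.py 203.3 260 12;python3 arc.py 260 311 12;python3 arc.py 311 317 8
```

```text
[[0.0046, -0.0097], [0.0101, -0.0189], [0.0162, -0.0277], [0.0231, -0.0359], [0.0306, -0.0435], [0.0387, -0.0505], [0.0474, -0.0568], [0.0566, -0.0624], [0.0662, -0.0672], [0.0761, -0.0712], [0.0864, -0.0743], [0.0968, -0.0766]]
[[0.0095, -0.0013], [0.0192, -0.0019], [0.0288, -0.0018], [0.0384, -0.001], [0.0479, 0.0005], [0.0573, 0.0028], [0.0665, 0.0057], [0.0755, 0.0093], [0.0841, 0.0135], [0.0924, 0.0184], [0.1004, 0.0239], [0.1079, 0.0299]]
[[0.0013, 0.0011], [0.0025, 0.0023], [0.0038, 0.0034], [0.005, 0.0046], [0.0062, 0.0058], [0.0074, 0.007], [0.0086, 0.0082], [0.0098, 0.0095]]
```

Request:
{"api": "move_arm", "payload": {"moves": [0.005, -0.01, 0.002, 0, 0.02, 0.01, -0.019, 0.003, 0, 0.02, 0.016, -0.028, 0.003, 0, 0.02, 0.023, -0.036, 0.003, 0, 0.02, 0.031, -0.0435, 0.003, 0, 0.02, 0.039, -0.0505, 0.003, 0, 0.02, 0.0475, -0.057, 0.003, 0, 0.02, 0.0565, -0.0625, 0.003, 0, 0.02, 0.066, -0.067, 0.003, 0, 0.02, 0.076, -0.071, 0.003, 0, 0.02, 0.0865, -0.0745, 0.003, 0, 0.02, 0.097, -0.0765, 0.003, 0, 0.02]}}

```text
clock: 4.2
tcp_pos: [0.5422, -0.0815, 0.086]
orientation: [-0.004, 0.003, 1.0, 0.002]
wrist_force: [-9.2, 6.1, 2.8]
finger_gap: 0.0253
grip_force: 30.9
```

Request:
{"api": "move_arm", "payload": {"moves": [0.0095, -0.001, 0, 0, 0.02, 0.019, -0.002, 0, 0, 0.02, 0.029, -0.002, 0, 0, 0.02, 0.0385, -0.001, 0, 0, 0.02, 0.048, 0.0005, 0, 0, 0.02, 0.057, 0.003, 0, 0, 0.02, 0.0665, 0.0055, 0, 0, 0.02, 0.0755, 0.009, 0, 0, 0.02, 0.084, 0.0135, 0, 0, 0.02, 0.0925, 0.0185, 0, 0, 0.02, 0.1005, 0.024, 0, 0, 0.02, 0.1005, 0.024, 0, 0, 0.02]}}

```text
clock: 5.2
tcp_pos: [0.6459, -0.0589, 0.0863]
orientation: [-0.001, 0.003, 1.0, 0.0]
wrist_force: [-0.1, 2.2, -3.8]
finger_gap: 0.0252
grip_force: 30.4
```

```bash
python3 -c "
from h import *
s=st();d=s['tcp_pos'][:2]-C;print(np.hypot(*d),np.degrees(np.arctan2(d[1],d[0]))%360)
c=cam('top');save(c,'t2.png');p=cv2.resize(c['pixels'][150:310,250:410],None,fx=3.7,fy=3.7);cv2.imwrite('pics/t2c.png',p[...,::-1])"
```

```text
t 5.2 tcp [ 0.6459 -0.0589  0.0863] yaw_y 89.6 F [-0.0724  2.1743 -3.8417] gap 0.0252 grip 30.4 q [-0.2147  0.5338 -0.      1.0393  0.0001 -0.2083]
0.13008049938534358 307.32605426723535
```

View pics/t2c.png

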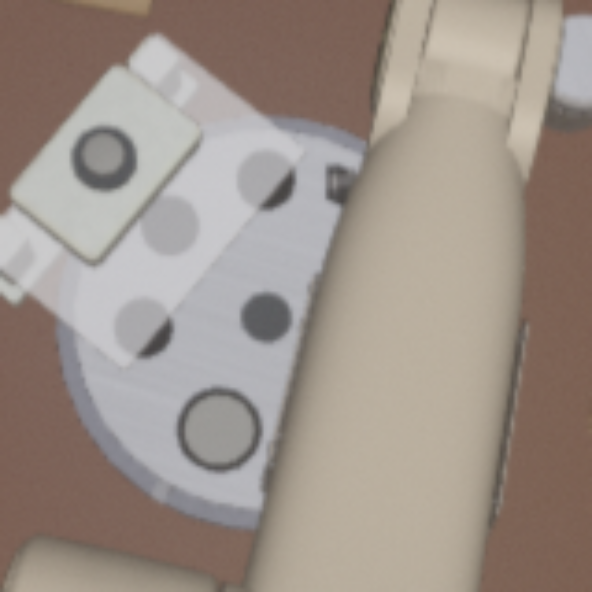

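The crop shows the carrier turned with the knob at the fingers, and pad 0 free at crop (219,429).

Request:
{"api": "move_arm", "payload": {"moves": [0.004, 0.0035, -0.002, 0, 0.02, 0.008, 0.007, -0.004, 0, 0.02, 0.009, 0.008, -0.006, 0, 0.02, 0.01, 0.0088, -0.006, 0, 0.02, 0.011, 0.0096, -0.006, 0, 0.02, 0.0118, 0.0104, -0.006, 0, 0.02, 0.0126, 0.0111, -0.006, 0, 0.02, 0.0134, 0.0118, -0.006, 0, 0.02, 0.0142, 0.0126, -0.006, 0, 0.02, 0.0149, 0.0133, -0.006, 0, 0.02, 0.0149, 0.0133, -0.006, 0, 0.02]}}

```text
clock: 6.17
tcp_pos: [0.6608, -0.046, 0.0803]
orientation: [-0.001, 0.003, 1.0, 0.0]
wrist_force: [-1.4, 0.4, -5.4]
finger_gap: 0.0251
grip_force: 31.0
```

Request:
{"api": "move_arm", "payload": {"moves": [0, 0, -0.004, 0, 0.02, 0, 0, -0.008, 0, 0.02, 0, 0, -0.01, 0, 0.02, 0, 0, -0.01, 0, 0.02]}}

```text
clock: 6.5
tcp_pos: [0.6616, -0.0455, 0.0726]
orientation: [0.001, 0.003, 1.0, 0.001]
wrist_force: [-3.6, 2.6, 3.0]
finger_gap: 0.0252
grip_force: 32.1
```

Request:
{"api": "move_arm", "payload": {"moves": [0, 0, 0.002, 0, 0.07, 0, 0, 0.002, 0, 0.07, 0, 0, 0.04, 0, 0.07, 0, 0, 0.08, 0, 0.07, 0, 0, 0.12, 0, 0.07, 0, 0, 0.16, 0, 0.085, -0.01, 0.04, 0.18, 0.12, 0.085, -0.02, 0.08, 0.18, 0.24, 0.085, -0.03, 0.12, 0.18, 0.36, 0.085, -0.04, 0.16, 0.18, 0.48, 0.085, -0.05, 0.2, 0.18, 0.6, 0.085, -0.06, 0.24, 0.18, 0.72, 0.085]}}

```text
clock: 7.5
tcp_pos: [0.6018, 0.1937, 0.2523]
orientation: [0.001, -0.352, 0.936, -0.0]
wrist_force: [0.4, 0.3, 0.5]
finger_gap: 0.0849
grip_force: 0.0
```

```bash
python3 -c "
from h import *
st();t=cam('top');gt=gray(t);h=hsv(t)
for ce,s_ in comps((h[...,1]<60)&(h[...,2]>90),(160,225,240,300),80): print('lid',ce,s_[4],onz(t,ce,.055))
"
```

```text
t 7.5 tcp [0.6018 0.1937 0.2523] yaw_y 131.2 F [0.3573 0.2682 0.4816] gap 0.0849 grip 0.0 q [ 0.1847  0.4236  0.238   1.3822 -0.0002 -0.5338]
lid [235.625 258.725] 560 [0.4942 0.2881 0.055 ]
lid [181.9388 243.3129] 278 [0.5358 0.4432 0.055 ]
lid [192.1454 275.5106] 282 [0.4444 0.4101 0.055 ]
```

Request:
{"api": "move_arm", "payload": {"moves": [-0.01, 0.04, 0, 0.065, 0.085, -0.02, 0.08, 0, 0.065, 0.085, -0.03, 0.12, 0, 0.065, 0.085, -0.04, 0.16, 0, 0.065, 0.085, -0.05, 0.2, 0, 0.065, 0.085, -0.06, 0.24, 0, 0.065, 0.085, -0.0655, 0.25, -0.03, 0.065, 0.085, -0.0655, 0.25, -0.07, 0.065, 0.085, -0.0655, 0.25, -0.11, 0.065, 0.085, -0.0655, 0.25, -0.15, 0.065, 0.085, -0.0655, 0.25, -0.15, 0.065, 0.085, -0.0655, 0.25, -0.15, 0.065, 0.085]}}

```text
clock: 8.55
tcp_pos: [0.5349, 0.441, 0.0993]
orientation: [-0.002, -0.379, 0.925, -0.0]
wrist_force: [0.2, 0.3, 1.0]
finger_gap: 0.0853
grip_force: 0.0
```

```bash
python3 -c "
from h import *
st();c=cam('top');s=cam('side')
p=np.vstack([cv2.resize(c['pixels'][170:310,130:390],(640,345)),cv2.resize(s['pixels'][230:420,200:430],(308,254)).repeat(1,0) if 0 else cv2.resize(s['pixels'][215:315,200:450],(640,255))]);cv2.imwrite('pics/j1.png',p[...,::-1])"
```

```text
t 8.55 tcp [0.5349 0.441  0.0993] yaw_y 134.6 F [0.1778 0.3169 0.9594] gap 0.0853 grip 0.0 q [ 0.5739  0.6104  0.1655  1.1309 -0.0001 -0.2037]
```

View pics/j1.png

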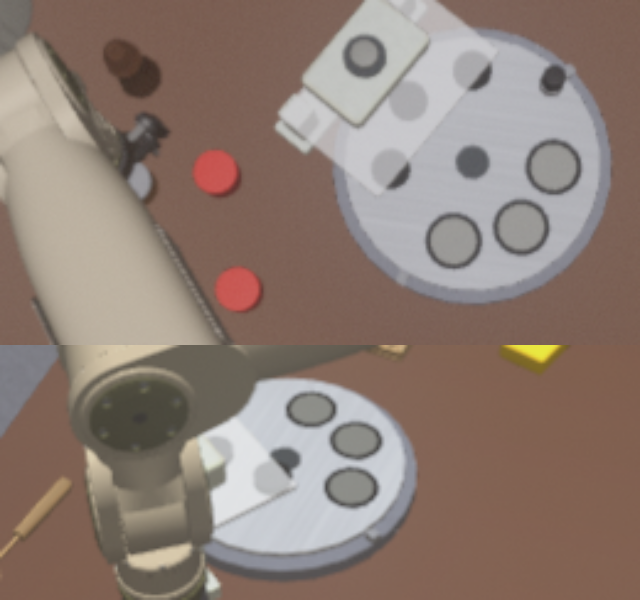

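The crop shows the knob at the loading pointer (553,79) and three free pads at crop (453,240), (521,227) and (554,166), with the arm over the far jar.

Request:
{"api": "move_arm", "payload": {"moves": [0.001, 0.002, -0.03, 0, 0.085, 0.001, 0.002, -0.06, 0, 0.085, 0.001, 0.002, -0.068, 0, 0.085, 0.001, 0.002, -0.068, 0, 0.085, 0.001, 0.002, -0.068, 0, 0.03, 0.001, 0.002, -0.068, 0, 0.03, 0.001, 0.002, -0.068, 0, 0.03, 0.001, 0.002, -0.068, 0, 0.03, 0.001, 0.002, -0.068, 0, 0.03, 0.001, 0.002, -0.068, 0, 0.03], "newtons": 40}}

```text
clock: 9.48
tcp_pos: [0.5387, 0.4453, 0.0364]
orientation: [0.002, -0.379, 0.925, 0.001]
wrist_force: [-0.4, 0.7, 6.8]
finger_gap: 0.0486
grip_force: 42.1
```

Run:
```python
from h import *
st();t=cam('top');g=gray(t)
up=cv2.resize(g,None,fx=4,fy=4,interpolation=cv2.INTER_CUBIC)
b=cv2.adaptiveThreshold(up,255,0,1,61,15)
for k in cv2.findContours(b,cv2.RETR_LIST,1)[0]:
    (x,y),(w,h),a=(cv2.fitEllipse(k) if len(k)>20 else ((0,0),(0,0),0))
    u=((x-1.5)/4,(y-1.5)/4)
    if 300<u[0]<370 and 225<u[1]<285 and 12<min(w,h)/4 and max(w,h)/4<30: print(np.array(u),w/4,h/4,onz(t,u,.036))
print(pad(0),pad(1),pad(2))
```

```text
t 9.48 tcp [0.5387 0.4453 0.0364] yaw_y 134.6 F [-0.4385  0.6748  6.7868] gap 0.0486 grip 42.1 q [ 0.576   0.6587  0.0888  0.996   0.0003 -0.2022]
[313.7856 267.3484] 17.956418991088867 18.070829391479492 [0.475 0.066 0.036]
[313.8161 267.3278] 22.964942932128906 23.04248046875 [0.4751 0.0659 0.036 ]
[341.341 261.731] 17.92676544189453 18.116037368774414 [ 0.4924 -0.0127  0.036 ]
[341.3111 261.8269] 22.829769134521484 22.934675216674805 [ 0.4921 -0.0126  0.036 ]
[354.3993 237.4149] 17.693939208984375 17.968843460083008 [ 0.5633 -0.0497  0.036 ]
[321.4926 235.4004] 13.044210433959961 13.30635929107666 [0.5677 0.0452 0.036 ]
[354.3959 237.3363] 22.568538665771484 22.955997467041016 [ 0.5635 -0.0497  0.036 ]
[0.4743 0.0654] [ 0.4914 -0.0131] [ 0.5625 -0.0504]
```

Request:
{"api": "move_arm", "payload": {"moves": [0, 0, 0.03, 0, 0.03, 0, 0, 0.07, 0, 0.03, -0.002, -0.02, 0.11, 0, 0.03, -0.008, -0.05, 0.15, 0, 0.03, -0.015, -0.09, 0.16, 0, 0.03, -0.024, -0.13, 0.16, 0, 0.03, -0.035, -0.17, 0.16, 0, 0.03, -0.046, -0.21, 0.16, 0, 0.03, -0.056, -0.25, 0.16, 0, 0.03, -0.06, -0.29, 0.16, 0, 0.03, -0.062, -0.33, 0.16, 0, 0.03, -0.062, -0.368, 0.16, 0, 0.03], "newtons": 60}}

```text
clock: 10.53
tcp_pos: [0.474, 0.0754, 0.1944]
orientation: [0.001, -0.38, 0.925, -0.0]
wrist_force: [0.0, 0.4, -2.0]
finger_gap: 0.0484
grip_force: 62.7
```

```bash
python3 -c "
from h import *
st()"
```

```text
t 10.53 tcp [0.474  0.0754 0.1944] yaw_y 134.6 F [ 0.0343  0.3917 -1.9611] gap 0.0484 grip 62.7 q [-0.0096  0.1488 -0.278   1.1426  0.     -0.7887]
```

Request:
{"api": "move_arm", "payload": {"moves": [0.002, -0.008, -0.03, 0, 0.03, 0.002, -0.008, -0.06, 0, 0.03, 0.002, -0.008, -0.09, 0, 0.03, 0.002, -0.008, -0.11, 0, 0.03, 0.002, -0.008, -0.116, 0, 0.03, 0.002, -0.008, -0.116, 0, 0.03, 0.002, -0.008, -0.116, 0, 0.03]}}

```text
clock: 11.12
tcp_pos: [0.4777, 0.0691, 0.0784]
orientation: [0.001, -0.379, 0.925, -0.0]
wrist_force: [-1.2, 0.7, -1.1]
finger_gap: 0.0485
grip_force: 63.0
```

```bash
cat > lids.py <<'E'
from h import *
import sys
st();t=cam('top');s=cam('side');ht,hs=hsv(t),hsv(s)
p=t['pixels'];q=s['pixels']
tag=sys.argv[1];b1=list(map(int,sys.argv[2].split(',')));b2=list(map(int,sys.argv[3].split(',')))
a=p[b1[1]:b1[3],b1[0]:b1[2]];b=q[b2[1]:b2[3],b2[0]:b2[2]]
cv2.imwrite('pics/'+tag+'.png',np.hstack([cv2.resize(a,(400,int(400*a.shape[0]/a.shape[1])))[:400].copy() if 0 else cv2.resize(a,(400,400)),cv2.resize(b,(400,400))])[...,::-1])
E
python3 lids.py p1 260,180,400,320 260,200,400,340
```

```text
t 11.12 tcp [0.4777 0.0691 0.0784] yaw_y 134.6 F [-1.2287  0.7042 -1.0731] gap 0.0485 grip 63.0 q [-0.0229  0.2504 -0.4586  0.8607  0.0001 -0.8013]
```

View pics/p1.png

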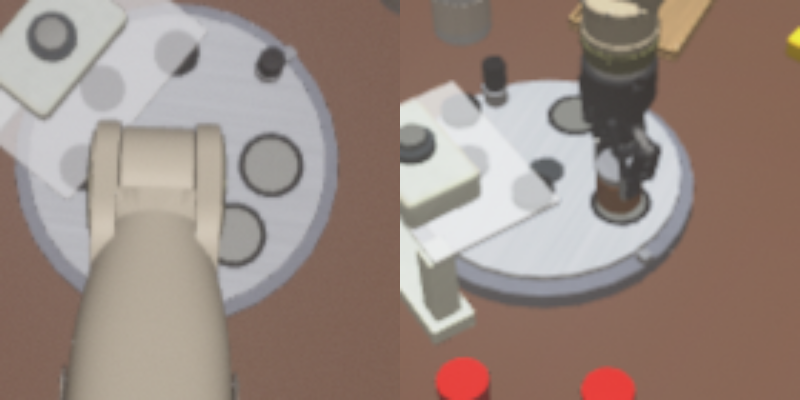

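The right half shows the jar upright, just over pad 0 and inside its dark rim near (620,200).

Request:
{"api": "move_arm", "payload": {"moves": [-0.001, -0.002, -0.003, 0, 0.03, -0.001, -0.002, -0.006, 0, 0.03, -0.001, -0.002, -0.007, 0, 0.03, -0.001, -0.002, -0.007, 0, 0.06, -0.001, -0.002, -0.007, 0, 0.07, -0.001, -0.002, -0.007, 0, 0.085, -0.001, -0.002, -0.007, 0, 0.085, -0.001, -0.002, 0.02, 0, 0.085, -0.001, -0.002, 0.06, 0, 0.085, -0.001, -0.002, 0.1, 0, 0.085, 0, 0.04, 0.125, 0, 0.085, 0, 0.08, 0.125, 0, 0.085]}}

```text
clock: 12.22
tcp_pos: [0.4804, 0.1436, 0.2072]
orientation: [0.004, -0.377, 0.926, -0.001]
wrist_force: [1.9, -0.0, 0.1]
finger_gap: 0.0851
grip_force: 0.0
```

Request:
{"api": "move_arm", "payload": {"moves": [0, 0.04, 0, 0, 0.085, 0, 0.08, 0, 0, 0.085, 0, 0.12, 0, 0, 0.085, -0.005, 0.16, 0, 0, 0.085, -0.01, 0.2, 0, 0, 0.085, -0.01, 0.2, 0, 0, 0.085]}}

```text
clock: 12.72
tcp_pos: [0.4657, 0.3505, 0.2014]
orientation: [0.0, -0.383, 0.924, 0.001]
wrist_force: [0.1, -0.4, 0.2]
finger_gap: 0.0848
grip_force: 0.0
```

```bash
cat > jars.py <<'E'
from h import *
st();t=cam('top');s=cam('side')
def lids(c,box,h):
    H=hsv(c);g=gray(c)
    e=[]
    up=cv2.resize(g,None,fx=4,fy=4,interpolation=cv2.INTER_CUBIC);b=cv2.adaptiveThreshold(up,255,0,1,61,8)
    b[:box[1]*4]=0;b[box[3]*4:]=0;b[:,:box[0]*4]=0;b[:,box[2]*4:]=0
    for k in cv2.findContours(b,cv2.RETR_LIST,1)[0]:
        if len(k)<20: continue
        (x,y),(w,hh),a=cv2.fitEllipse(k)
        if 12<min(w,hh)/4 and max(w,hh)/4<32: u=((x-1.5)/4,(y-1.5)/4);print(np.array(u),round(w/4,1),round(hh/4,1),[onz(c,u,z)[:2] for z in h])
print('top');lids(t,(295,220,372,290),(.036,.091))
H=hsv(t)
for ce,s_ in comps((H[...,1]<60)&(H[...,2]>90),(160,225,240,305),80): print('lid',ce,s_[4],onz(t,ce,.055))
H=hsv(s)
for ce,s_ in comps((H[...,1]<60)&(H[...,2]>90),(240,320,345,425),80): print('side lid',ce,s_[4],onz(s,ce,.055))
E
python3 jars.py
```

```text
t 12.72 tcp [0.4657 0.3505 0.2014] yaw_y 135.0 F [ 0.0838 -0.3948  0.1853] gap 0.0848 grip 0.0 q [ 0.5063  0.34   -0.0094  1.2202  0.0025 -0.2787]
top
[314.1066 266.1657] 15.2 18.2 [array([0.4784, 0.0651]), array([0.4731, 0.0655])]
[313.7591 267.2459] 23.2 23.3 [array([0.4753, 0.0661]), array([0.47  , 0.0664])]
[341.2954 261.7294] 17.6 17.8 [array([ 0.4924, -0.0125]), array([ 0.4866, -0.0098])]
[341.2468 261.8365] 23.0 23.2 [array([ 0.492 , -0.0124]), array([ 0.4863, -0.0097])]
[354.4023 237.4442] 17.3 17.6 [array([ 0.5632, -0.0497]), array([ 0.5552, -0.0458])]
[321.4841 235.3946] 13.4 13.6 [array([0.5677, 0.0452]), array([0.5596, 0.0462])]
[354.4071 237.375 ] 22.9 23.1 [array([ 0.5634, -0.0497]), array([ 0.5554, -0.0458])]
lid [186.6512 269.2151] 3928 [0.462  0.4265 0.055 ]
side lid [310.0958 364.0096] 313 [0.4443 0.4132 0.055 ]
side lid [340.3838 379.9608] 357 [0.3577 0.4334 0.055 ]
```

Request:
{"api": "move_arm", "payload": {"moves": [-0.012, 0.035, -0.02, 0, 0.085, -0.021, 0.061, -0.05, 0, 0.085, -0.021, 0.061, -0.09, 0, 0.085, -0.021, 0.061, -0.12, 0, 0.085, -0.021, 0.061, -0.15, 0, 0.085, -0.021, 0.061, -0.166, 0, 0.085, -0.021, 0.061, -0.166, 0, 0.085, -0.021, 0.061, -0.166, 0, 0.03, -0.021, 0.061, -0.166, 0, 0.03, -0.021, 0.061, -0.166, 0, 0.03, -0.021, 0.061, -0.166, 0, 0.03, -0.021, 0.061, -0.166, 0, 0.03], "newtons": 60}}

```text
clock: 13.82
tcp_pos: [0.4479, 0.4062, 0.0386]
orientation: [0.002, -0.379, 0.925, 0.0]
wrist_force: [0.2, -1.2, 6.2]
finger_gap: 0.0482
grip_force: 62.7
```

Request:
{"api": "move_arm", "payload": {"moves": [0, 0, 0.03, 0, 0.03, 0, 0, 0.07, 0, 0.03, 0, -0.02, 0.11, 0, 0.03, 0, -0.05, 0.15, 0, 0.03, 0.005, -0.09, 0.18, 0, 0.03, 0.01, -0.13, 0.18, 0, 0.03, 0.02, -0.17, 0.18, 0, 0.03, 0.03, -0.21, 0.18, 0, 0.03, 0.04, -0.25, 0.18, 0, 0.03, 0.05, -0.29, 0.18, 0, 0.03, 0.065, -0.325, 0.18, 0, 0.03, 0.08, -0.36, 0.18, 0, 0.03]}}

```text
clock: 14.82
tcp_pos: [0.5237, 0.0484, 0.217]
orientation: [0.001, -0.379, 0.925, -0.0]
wrist_force: [0.4, 0.3, -1.9]
finger_gap: 0.0481
grip_force: 62.5
```

Request:
{"api": "move_arm", "payload": {"moves": [0.014, -0.035, 0, 0, 0.03, 0.028, -0.07, 0, 0, 0.03, 0.034, -0.095, -0.01, 0, 0.03, 0.034, -0.097, -0.04, 0, 0.03, 0.034, -0.097, -0.08, 0, 0.03, 0.034, -0.097, -0.11, 0, 0.03, 0.034, -0.097, -0.13, 0, 0.03, 0.034, -0.097, -0.13, 0, 0.03, 0.034, -0.097, -0.13, 0, 0.03]}}

```text
clock: 15.57
tcp_pos: [0.557, -0.0465, 0.0857]
orientation: [-0.001, -0.379, 0.925, 0.001]
wrist_force: [0.3, -0.3, -0.9]
finger_gap: 0.0483
grip_force: 62.6
```

```bash
python3 jars.py | grep -v "lid"
```

```text
t 15.57 tcp [ 0.557  -0.0465  0.0857] yaw_y 134.6 F [ 0.2656 -0.3295 -0.8572] gap 0.0483 grip 62.6 q [-0.2268  0.3769 -0.2548  0.9413 -0.0001 -1.0049]
top
[314.2971 266.1372] 15.4 18.6 [array([0.4785, 0.0646]), array([0.4731, 0.0649])]
[313.6479 267.2045] 23.0 23.2 [array([0.4754, 0.0664]), array([0.4701, 0.0667])]
[321.4923 235.4047] 13.4 13.6 [array([0.5677, 0.0452]), array([0.5595, 0.0461])]
```

Request:
{"api": "move_arm", "payload": {"moves": [0.003, -0.002, -0.003, 0, 0.03, 0.0055, -0.004, -0.006, 0, 0.03, 0.0055, -0.004, -0.01, 0, 0.03, 0.0055, -0.004, -0.012, 0, 0.03, 0.0055, -0.004, -0.012, 0, 0.03, 0.0055, -0.004, -0.012, 0, 0.06, 0.0055, -0.004, -0.012, 0, 0.07, 0.0055, -0.004, -0.012, 0, 0.085, 0.0055, -0.004, -0.012, 0, 0.085, 0.0055, -0.004, 0.02, 0, 0.085, 0.0055, -0.004, 0.06, 0, 0.085, 0.0055, -0.004, 0.1, 0, 0.085]}}

```text
clock: 16.67
tcp_pos: [0.5621, -0.0502, 0.1861]
orientation: [-0.001, -0.379, 0.925, 0.001]
wrist_force: [1.4, -1.0, 1.6]
finger_gap: 0.0849
grip_force: 0.0
```

Request:
{"api": "move_arm", "payload": {"moves": [0.02, -0.02, 0.03, -0.1, 0.085, 0.04, -0.06, 0.04, -0.2, 0.085, 0.06, -0.1, 0.04, -0.3, 0.085, 0.08, -0.12, 0.04, -0.4, 0.085, 0.09, -0.14, 0.04, -0.5, 0.085, 0.09, -0.16, 0.04, -0.6, 0.085, 0.09, -0.16, 0.04, -0.7, 0.085, 0.09, -0.16, 0.04, -0.785, 0.085]}}

```text
clock: 17.33
tcp_pos: [0.6532, -0.2123, 0.2249]
orientation: [-0.001, 0.007, 1.0, 0.0]
wrist_force: [-0.4, 0.2, -1.0]
finger_gap: 0.0848
grip_force: 0.0
```

```bash
python3 jars.py | grep -v "lid";python3 lids.py p2 260,180,400,320 260,200,400,340
```

```text
t 17.33 tcp [ 0.6532 -0.2123  0.2249] yaw_y 89.2 F [-0.4068  0.1949 -0.953 ] gap 0.0848 grip 0.0 q [-0.4309  0.5474  0.368   1.3927  0.     -0.417 ]
top
[314.1599 266.1714] 15.7 18.1 [array([0.4784, 0.065 ]), array([0.473 , 0.0653])]
[341.3477 261.7267] 17.6 17.7 [array([ 0.4924, -0.0127]), array([ 0.4866, -0.0099])]
[341.3091 261.8112] 23.0 23.2 [array([ 0.4921, -0.0126]), array([ 0.4863, -0.0098])]
[321.4905 235.4099] 13.4 13.6 [array([0.5676, 0.0452]), array([0.5595, 0.0461])]
[354.6247 236.969 ] 21.4 22.2 [array([ 0.5646, -0.0503]), array([ 0.5566, -0.0464])]
t 17.43 tcp [ 0.6532 -0.211   0.2254] yaw_y 89.6 F [ 0.3505 -0.3935 -0.2529] gap 0.0852 grip 0.0 q [-0.4293  0.5461  0.367   1.3926  0.0002 -0.4216]
```

View pics/p2.png

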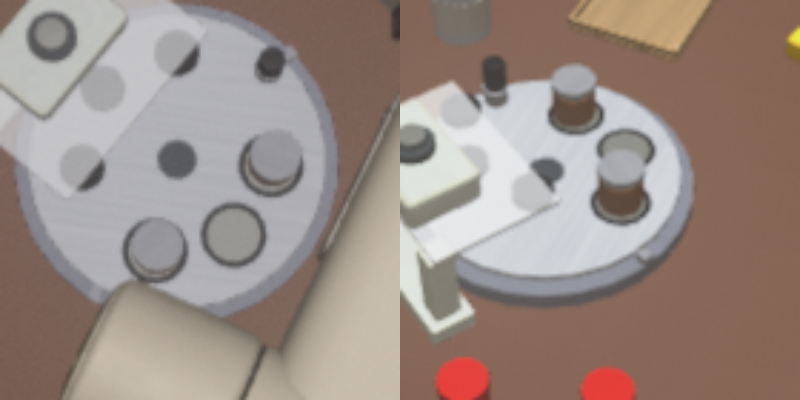

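The crops show both jars upright on pads 0 and 2, at top crop (157,245) and (276,156), with the knob at the loading stop.

Request:
{"api": "move_arm", "payload": {"moves": [0.002, 0.04, 0, 0, 0.05, 0.005, 0.08, -0.02, 0, 0.05, 0.008, 0.12, -0.04, 0, 0.05, 0.008, 0.155, -0.06, 0, 0.05, 0.008, 0.165, -0.09, 0, 0.05, 0.008, 0.165, -0.12, 0, 0.05, 0.008, 0.165, -0.145, 0, 0.05, 0.008, 0.165, -0.154, 0, 0.05, 0.008, 0.165, -0.154, 0, 0.02, 0.008, 0.165, -0.154, 0, 0.02, 0.008, 0.165, -0.154, 0, 0.02, 0.008, 0.165, -0.154, 0, 0.02], "newtons": 40}}

```text
clock: 18.53
tcp_pos: [0.6616, -0.0455, 0.0731]
orientation: [0.0, 0.003, 1.0, 0.0]
wrist_force: [-0.4, 2.7, -5.4]
finger_gap: 0.025
grip_force: 39.5
```

```bash
python3 arc.py 315.3 267.3 12;python3 arc.py 267.3 210.3 12; python3 arc.py 210.3 156.3 12
```

```text
[[-0.0066, -0.0062], [-0.0136, -0.012], [-0.021, -0.0172], [-0.0288, -0.0219], [-0.0368, -0.0261], [-0.0452, -0.0297], [-0.0537, -0.0327], [-0.0625, -0.0351], [-0.0714, -0.0368], [-0.0804, -0.038], [-0.0895, -0.0385], [-0.0985, -0.0384]]
[[-0.0107, 0.001], [-0.0213, 0.0028], [-0.0318, 0.0055], [-0.0419, 0.0091], [-0.0518, 0.0135], [-0.0612, 0.0187], [-0.0702, 0.0246], [-0.0786, 0.0313], [-0.0865, 0.0387], [-0.0938, 0.0466], [-0.1003, 0.0552], [-0.1061, 0.0643]]
[[-0.0048, 0.009], [-0.0089, 0.0184], [-0.0122, 0.028], [-0.0148, 0.0379], [-0.0166, 0.0479], [-0.0175, 0.0581], [-0.0177, 0.0683], [-0.0171, 0.0785], [-0.0157, 0.0886], [-0.0135, 0.0986], [-0.0105, 0.1083], [-0.0068, 0.1178]]
```

Request:
{"api": "move_arm", "payload": {"moves": [0, 0, 0.005, 0, 0.02, 0, 0, 0.01, 0, 0.02, 0, 0, 0.015, 0, 0.02, 0, 0, 0.017, 0, 0.02, 0, 0, 0.017, 0, 0.02]}}

```text
clock: 18.95
tcp_pos: [0.6613, -0.0457, 0.0896]
orientation: [0.0, 0.003, 1.0, -0.0]
wrist_force: [-0.5, 0.9, -7.4]
finger_gap: 0.0246
grip_force: 39.6
```

Request:
{"api": "move_arm", "payload": {"moves": [-0.0035, -0.003, 0, 0, 0.02, -0.01, -0.009, 0, 0, 0.02, -0.0175, -0.0145, 0, 0, 0.02, -0.025, -0.0195, 0, 0, 0.02, -0.033, -0.024, 0, 0, 0.02, -0.041, -0.028, 0, 0, 0.02, -0.0495, -0.0313, 0, 0, 0.02, -0.0585, -0.034, 0, 0, 0.02, -0.067, -0.036, 0, 0, 0.02, -0.076, -0.0375, 0, 0, 0.02, -0.0895, -0.0385, 0, 0, 0.02, -0.0985, -0.0385, 0, 0, 0.02]}}

```text
clock: 19.95
tcp_pos: [0.5614, -0.084, 0.089]
orientation: [-0.0, 0.003, 1.0, 0.0]
wrist_force: [1.4, 3.1, -7.1]
finger_gap: 0.0249
grip_force: 39.9
```

Request:
{"api": "move_arm", "payload": {"moves": [-0.0105, 0.001, 0, 0, 0.02, -0.0215, 0.003, 0, 0, 0.02, -0.032, 0.0055, 0, 0, 0.02, -0.042, 0.009, 0, 0, 0.02, -0.052, 0.0135, 0, 0, 0.02, -0.061, 0.0185, 0, 0, 0.02, -0.07, 0.0245, 0, 0, 0.02, -0.0785, 0.0315, 0, 0, 0.02, -0.0865, 0.0385, 0, 0, 0.02, -0.094, 0.0465, 0, 0, 0.02, -0.1005, 0.055, 0, 0, 0.02, -0.106, 0.0645, 0, 0, 0.02]}}

```text
clock: 20.95
tcp_pos: [0.4563, -0.0192, 0.0891]
orientation: [0.0, 0.004, 1.0, -0.001]
wrist_force: [4.0, -0.5, -7.7]
finger_gap: 0.0252
grip_force: 39.9
```

```bash
python3 -c "
from h import *
s=st();d=s['tcp_pos'][:2]-C;print(np.hypot(*d),np.degrees(np.arctan2(d[1],d[0]))%360)"
```

```text
t 20.95 tcp [ 0.4563 -0.0192  0.0891] yaw_y 89.6 F [ 4.0143 -0.5379 -7.7433] gap 0.0252 grip 39.9 q [-0.2174  0.1935 -0.5033  0.8733 -0.0009 -0.2103]
0.12766925151927047 209.91141712597172
```

Request:
{"api": "move_arm", "payload": {"moves": [-0.005, 0.009, 0, 0, 0.02, -0.009, 0.0185, 0, 0, 0.02, -0.012, 0.028, 0, 0, 0.02, -0.015, 0.038, 0, 0, 0.02, -0.0165, 0.048, 0, 0, 0.02, -0.0175, 0.058, 0, 0, 0.02, -0.0178, 0.0683, 0, 0, 0.02, -0.017, 0.0785, 0, 0, 0.02, -0.0157, 0.0885, 0, 0, 0.02, -0.0135, 0.0985, 0, 0, 0.02, -0.0108, 0.1075, 0, 0, 0.02, -0.0083, 0.114, 0, 0, 0.02]}}

```text
clock: 21.95
tcp_pos: [0.4486, 0.0955, 0.0888]
orientation: [-0.0, 0.003, 1.0, 0.0]
wrist_force: [2.4, -3.0, -8.2]
finger_gap: 0.0252
grip_force: 39.9
```

```bash
python3 -c "
from h import *
s=st();d=s['tcp_pos'][:2]-C;a=np.degrees(np.arctan2(d[1],d[0]))%360;print(np.hypot(*d),a)
import os;os.system(f'python3 arc.py {a} 149 12')";python3 lids.py p3 240,170,380,310 240,200,400,360
```

```text
[[0.0006, 0.0013], [0.0012, 0.0027], [0.0018, 0.004], [0.0024, 0.0053], [0.0031, 0.0066], [0.0037, 0.0079], [0.0044, 0.0092], [0.0051, 0.0104], [0.0058, 0.0117], [0.0065, 0.013], [0.0072, 0.0142], [0.0079, 0.0155]]
t 21.95 tcp [0.4486 0.0955 0.0888] yaw_y 89.6 F [ 2.4258 -2.9743 -8.1529] gap 0.0252 grip 39.9 q [ 0.0345  0.1981 -0.4983  0.8748  0.      0.0407]
0.12889361758758255 156.67527201267998
t 21.95 tcp [0.4486 0.0955 0.0888] yaw_y 89.6 F [ 2.4258 -2.9743 -8.1529] gap 0.0252 grip 39.9 q [ 0.0345  0.1981 -0.4983  0.8748  0.      0.0407]
```

View pics/p3.png

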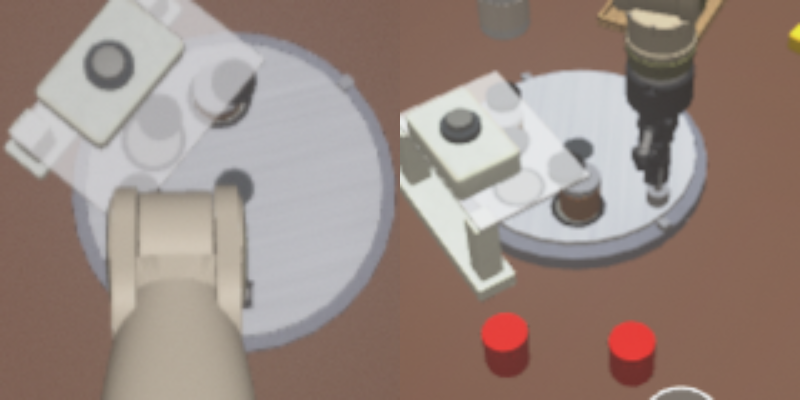

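The side crop shows the jar on pad 2 upright at (578,195), about to slide under the hood, and the knob short of the sealing pointer.

Request:
{"api": "move_arm", "payload": {"moves": [0.001, 0.0025, -0.003, 0, 0.02, 0.002, 0.005, -0.006, 0, 0.02, 0.003, 0.007, -0.009, 0, 0.02, 0.0036, 0.008, -0.009, 0, 0.02, 0.0042, 0.009, -0.009, 0, 0.02, 0.0048, 0.01, -0.009, 0, 0.02, 0.0053, 0.0108, -0.009, 0, 0.02, 0.0058, 0.0117, -0.009, 0, 0.02, 0.0062, 0.0125, -0.009, 0, 0.02, 0.0067, 0.0133, -0.009, 0, 0.02, 0.0072, 0.0142, -0.009, 0, 0.02, 0.0072, 0.0142, -0.009, 0, 0.02]}}

```text
clock: 23.05
tcp_pos: [0.4558, 0.1083, 0.0809]
orientation: [0.001, 0.004, 1.0, 0.0]
wrist_force: [2.6, 0.4, -6.7]
finger_gap: 0.0246
grip_force: 41.7
```

Request:
{"api": "move_arm", "payload": {"moves": [0, 0, -0.004, 0, 0.02, 0, 0, -0.008, 0, 0.02, 0, 0, -0.011, 0, 0.02, 0, 0, -0.011, 0, 0.02]}}

```text
clock: 23.38
tcp_pos: [0.4572, 0.1102, 0.071]
orientation: [0.002, 0.003, 1.0, 0.002]
wrist_force: [-3.1, 4.1, 18.2]
finger_gap: 0.0246
grip_force: 44.8
```

Request:
{"api": "move_arm", "payload": {"moves": [0, 0, 0.003, 0, 0.05, 0, 0, 0.003, 0, 0.05, 0, 0, 0.003, 0, 0.05, 0, 0, 0.04, 0, 0.05, 0, 0, 0.08, 0, 0.04, 0, 0, 0.12, 0, 0.02, 0, 0, 0.16, 0, 0, 0, -0.04, 0.18, 0, 0, 0, -0.08, 0.18, 0, 0, 0, -0.12, 0.18, 0, 0, 0, -0.12, 0.18, 0, 0, 0, -0.12, 0.18, 0, 0]}}

```text
clock: 24.38
tcp_pos: [0.4556, -0.0134, 0.2483]
orientation: [-0.001, 0.006, 1.0, 0.0]
wrist_force: [0.0, 0.8, -0.4]
finger_gap: 0.0001
grip_force: 0.0
```

```bash
python3 lids.py p4 240,170,380,310 240,200,400,360
```

```text
t 24.38 tcp [ 0.4556 -0.0134  0.2483] yaw_y 89.3 F [ 0.0175  0.7675 -0.3818] gap 0.0001 grip 0.0 q [-0.206   0.0805 -0.2222  1.2692  0.0002 -0.1942]
```

View pics/p4.png

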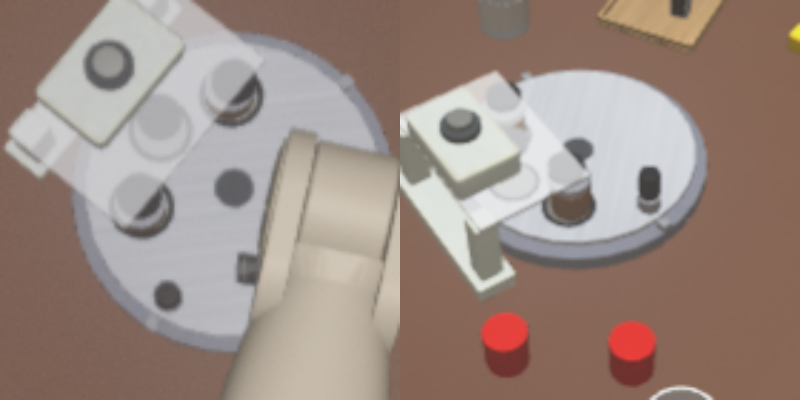

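The crops show both jars standing under the hood on pads at (232,95) and (142,200), and the knob at (167,296) in line with the sealing pointer at (152,323).

Run:
```python
from h import *
t=cam('top');s=cam('side');gt,gs=gray(t),gray(s)
a=comps(gt<100,(290,262,310,285));b=comps(gs<80,(332,260,350,285));print(a,b)
for ce,st_ in a:
  for ce2,s2 in b:
    P,e=tri(t,ce,s,ce2);print('knob body',P,e)
    print('top edge', tri(t,ce,s,(ce2[0],s2[1]+2.5)), 'expected proj of knob top .096/.110', proj(s,[[.4541,.1089,.096],[.4541,.1089,.058],[.4541,.1089,.11]]), s2)
P=np.r_[C+.155*np.array([np.cos(np.radians(52.3)),np.sin(np.radians(52.3))]),.182];print(P,proj(t,[P]),proj(s,[P]))
r=comps(gt<110,(262,178,292,208));print(r)
g=np.hypot(0,0)
```

```text
[(array([298.2459, 273.2131]), array([294, 269,   9,   9,  61], dtype=int32))] [(array([339.4222, 273.    ]), array([336, 267,   8,  13,  90], dtype=int32))]
knob body [0.4545 0.1094 0.0775] 0.0011274506566567514
top edge (array([0.454 , 0.1093, 0.0927]), np.float64(0.0027006299937372834)) expected proj of knob top .096/.110 [[339.8892 268.7058]
 [339.6854 277.2934]
 [339.9661 265.4573]] [336 267   8  13  90]
[0.6618 0.1671 0.182 ] [[277.3359 191.8541]] [[264.0592 246.5913]]
[(array([264.3023, 180.9302]), array([262, 178,   8,  10,  43], dtype=int32)), (array([277.7714, 193.9619]), array([270, 185,  16,  16, 105], dtype=int32))]
```

Request:
{"api": "move_arm", "payload": {"moves": [0.03, 0.025, 0, 0, 0, 0.06, 0.05, 0, 0, 0, 0.09, 0.075, 0, 0, 0, 0.12, 0.1, 0, 0, 0, 0.15, 0.13, 0, 0, 0, 0.18, 0.16, 0, 0, 0, 0.207, 0.179, 0, 0, 0, 0.207, 0.179, -0.02, 0, 0, 0.207, 0.179, -0.04, 0, 0, 0.207, 0.179, -0.048, 0, 0, 0.207, 0.179, -0.052, 0, 0, 0.207, 0.179, -0.052, 0, 0]}}

```text
clock: 25.58
tcp_pos: [0.6614, 0.1685, 0.1959]
orientation: [-0.001, 0.003, 1.0, -0.0]
wrist_force: [-0.3, -0.4, 0.3]
finger_gap: -0.0
grip_force: 0.0
```

Request:
{"api": "move_arm", "payload": {"moves": [0.001, -0.002, -0.004, 0, 0, 0.001, -0.002, -0.008, 0, 0, 0.001, -0.002, -0.012, 0, 0, 0.001, -0.002, -0.015, 0, 0, 0.001, -0.002, -0.015, 0, 0]}}

```text
clock: 26.0
tcp_pos: [0.6644, 0.1654, 0.1842]
orientation: [0.002, 0.004, 1.0, 0.0]
wrist_force: [-0.8, -0.4, 4.8]
finger_gap: 0.0001
grip_force: 2.4
```

Request:
{"api": "move_arm", "payload": {"moves": [0, 0, -0.003, 0, 0, 0, 0, -0.006, 0, 0, 0, 0, -0.006, 0, 0, 0, 0, -0.006, 0, 0]}}

```text
clock: 26.33
tcp_pos: [0.6646, 0.1654, 0.1836]
orientation: [0.004, 0.004, 1.0, 0.0]
wrist_force: [-9.5, -1.7, 29.1]
finger_gap: -0.0001
grip_force: 14.3
```

Request:
{"api": "move_arm", "payload": {"moves": [0, 0, 0.01, 0, 0, 0, 0, 0.03, 0, 0, 0, 0, 0.07, 0, 0, -0.03, -0.008, 0.07, 0, 0, -0.06, -0.016, 0.07, 0, 0.05, -0.1, -0.026, 0.07, 0, 0.05, -0.14, -0.036, 0.07, 0, 0.05, -0.175, -0.046, 0.07, 0, 0.05, -0.207, -0.055, 0.07, 0, 0.05, -0.208, -0.055, 0.05, 0, 0.05, -0.208, -0.055, 0.02, 0, 0.05, -0.208, -0.055, 0.02, 0, 0.05]}}

```text
clock: 27.33
tcp_pos: [0.4522, 0.1101, 0.1924]
orientation: [-0.003, 0.004, 1.0, -0.0]
wrist_force: [-0.5, 0.1, 0.2]
finger_gap: 0.0504
grip_force: 0.0
```

Request:
{"api": "move_arm", "payload": {"moves": [0.003, 0, -0.035, 0, 0.05, 0.003, 0, -0.07, 0, 0.05, 0.003, 0, -0.1, 0, 0.05, 0.003, 0, -0.118, 0, 0.05, 0.003, 0, -0.118, 0, 0.05, 0.003, 0, -0.118, 0, 0.02, 0.003, 0, -0.118, 0, 0.02, 0.003, 0, -0.118, 0, 0.02, 0.003, 0, -0.118, 0, 0.02, 0.003, 0, -0.113, 0, 0.02, 0.003, 0, -0.107, 0, 0.02, 0.003, 0, -0.101, 0, 0.02]}}

```text
clock: 28.33
tcp_pos: [0.4598, 0.1104, 0.0958]
orientation: [0.001, 0.004, 1.0, -0.0]
wrist_force: [5.4, -1.9, -7.6]
finger_gap: 0.0243
grip_force: 39.6
```

```bash
python3 arc.py 150.3 206 12; python3 arc.py 206 262 12; python3 arc.py 262 308 12
```

```text
[[-0.0048, -0.0093], [-0.0089, -0.0191], [-0.0122, -0.0291], [-0.0146, -0.0393], [-0.0162, -0.0497], [-0.017, -0.0602], [-0.0169, -0.0707], [-0.016, -0.0812], [-0.0142, -0.0916], [-0.0116, -0.1018], [-0.0081, -0.1118], [-0.0039, -0.1214]]
[[0.005, -0.0093], [0.0108, -0.0182], [0.0173, -0.0266], [0.0244, -0.0344], [0.0321, -0.0416], [0.0404, -0.0482], [0.0492, -0.0541], [0.0585, -0.0592], [0.0681, -0.0635], [0.0781, -0.0671], [0.0883, -0.0698], [0.0988, -0.0717]]
[[0.0086, -0.0009], [0.0173, -0.0013], [0.026, -0.001], [0.0347, -0.0002], [0.0433, 0.0012], [0.0517, 0.0032], [0.0601, 0.0057], [0.0682, 0.0088], [0.0761, 0.0124], [0.0837, 0.0165], [0.0911, 0.0212], [0.0981, 0.0263]]
```

Request:
{"api": "move_arm", "payload": {"moves": [-0.0048, -0.009, -0.001, 0, 0.02, -0.009, -0.019, -0.001, 0, 0.02, -0.0122, -0.029, -0.001, 0, 0.02, -0.0146, -0.039, -0.001, 0, 0.02, -0.0162, -0.0495, -0.001, 0, 0.02, -0.017, -0.06, -0.001, 0, 0.02, -0.017, -0.0705, -0.001, 0, 0.02, -0.016, -0.081, -0.001, 0, 0.02, -0.0142, -0.0915, -0.001, 0, 0.02, -0.0116, -0.102, -0.001, 0, 0.02, -0.008, -0.112, -0.001, 0, 0.02, -0.004, -0.1215, -0.001, 0, 0.02]}}

```text
clock: 29.33
tcp_pos: [0.4555, -0.0102, 0.0944]
orientation: [0.001, 0.003, 1.0, 0.002]
wrist_force: [5.7, 5.0, -7.5]
finger_gap: 0.0249
grip_force: 40.0
```

```bash
python3 -c "
from h import *
s=st();d=s['tcp_pos'][:2]-C;print(np.hypot(*d),np.degrees(np.arctan2(d[1],d[0]))%360)"
```

```text
t 29.33 tcp [ 0.4555 -0.0102  0.0944] yaw_y 89.6 F [ 5.7328  4.9908 -7.5339] gap 0.0249 grip 40.0 q [-0.2014  0.1849 -0.4994  0.8852  0.0038 -0.1951]
0.12422484173132689 206.13180325483452
```

Request:
{"api": "move_arm", "payload": {"moves": [0.005, -0.009, 0, 0, 0.02, 0.011, -0.018, 0, 0, 0.02, 0.0173, -0.0266, 0, 0, 0.02, 0.0244, -0.0344, 0, 0, 0.02, 0.032, -0.0416, 0, 0, 0.02, 0.0404, -0.048, 0, 0, 0.02, 0.049, -0.054, 0, 0, 0.02, 0.0585, -0.059, 0, 0, 0.02, 0.068, -0.0635, 0, 0, 0.02, 0.078, -0.067, 0, 0, 0.02, 0.0883, -0.07, 0, 0, 0.02, 0.0988, -0.0717, 0, 0, 0.02]}}

```text
clock: 30.33
tcp_pos: [0.5449, -0.0805, 0.0928]
orientation: [-0.009, 0.003, 1.0, 0.002]
wrist_force: [-21.0, 1.4, 13.3]
finger_gap: 0.0248
grip_force: 41.9
```

Request:
{"api": "move_arm", "payload": {"moves": [0.0086, -0.001, 0, 0, 0.02, 0.0173, -0.0013, 0, 0, 0.02, 0.026, -0.001, 0, 0, 0.02, 0.0347, 0, 0, 0, 0.02, 0.0433, 0.0012, 0, 0, 0.02, 0.0517, 0.0032, 0, 0, 0.02, 0.06, 0.0057, 0, 0, 0.02, 0.0682, 0.0088, 0, 0, 0.02, 0.076, 0.0124, 0, 0, 0.02, 0.0837, 0.0165, 0, 0, 0.02, 0.091, 0.0212, 0, 0, 0.02, 0.098, 0.0263, -0.002, 0, 0.02]}}

```text
clock: 31.33
tcp_pos: [0.6496, -0.059, 0.0929]
orientation: [-0.002, 0.004, 1.0, -0.003]
wrist_force: [-13.6, -12.8, 17.8]
finger_gap: 0.0247
grip_force: 42.4
```

```bash
python3 -c "
from h import *
s=st();d=s['tcp_pos'][:2]-C;print(np.hypot(*d),np.degrees(np.arctan2(d[1],d[0]))%360)";python3 arc.py 308 317.5 12
```

```text
t 31.33 tcp [ 0.6496 -0.059   0.0929] yaw_y 89.5 F [-13.6257 -12.8066  17.769 ] gap 0.0247 grip 42.4 q [-0.2107  0.5367  0.022   1.0591 -0.0061 -0.2019]
0.13241634898062196 308.60658811851255
[[0.0014, 0.0011], [0.0028, 0.0023], [0.0042, 0.0034], [0.0055, 0.0046], [0.0069, 0.0058], [0.0082, 0.007], [0.0095, 0.0082], [0.0108, 0.0095], [0.0121, 0.0107], [0.0133, 0.012], [0.0146, 0.0133], [0.0158, 0.0146]]
```

```bash
python3 lids.py p5 250,160,400,310 260,190,420,350
```

```text
t 31.33 tcp [ 0.6496 -0.059   0.0929] yaw_y 89.5 F [-13.6257 -12.8066  17.769 ] gap 0.0247 grip 42.4 q [-0.2107  0.5367  0.022   1.0591 -0.0061 -0.2019]
```

View pics/p5.png

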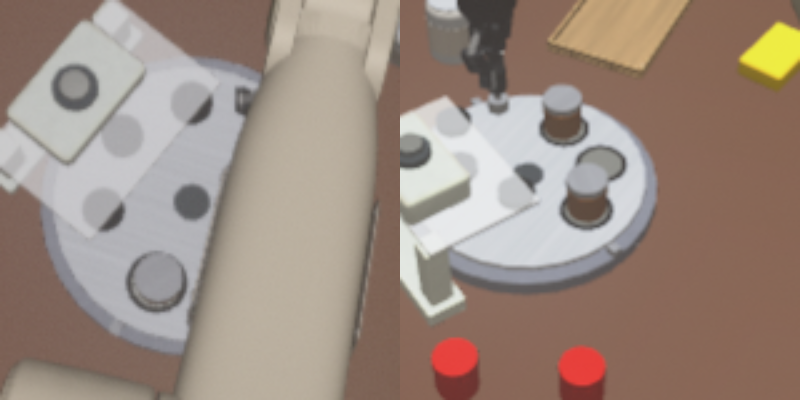

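The crops show both jars upright near their loading positions, with the knob still between the fingers a few degrees short of the stop.

Request:
{"api": "move_arm", "payload": {"moves": [-0.001, -0.001, 0, 0, 0.045, -0.001, -0.001, 0, 0, 0.045, -0.001, -0.001, 0, 0, 0.045]}}

```text
clock: 31.68
tcp_pos: [0.6498, -0.057, 0.0921]
orientation: [-0.0, 0.003, 1.0, 0.0]
wrist_force: [-0.4, -0.4, 0.6]
finger_gap: 0.045
grip_force: 0.0
```

Run:
```python
from h import *
st();t=cam('top');s=cam('side');gt,gs=gray(t),gray(s)
up=cv2.resize(gt,None,fx=4,fy=4,interpolation=cv2.INTER_CUBIC);b=cv2.adaptiveThreshold(up,255,0,1,61,15)
for k in cv2.findContours(b,cv2.RETR_LIST,1)[0]:
    if len(k)<20: continue
    (x,y),(w,h),a=cv2.fitEllipse(k);u=((x-1.5)/4,(y-1.5)/4)
    if 300<u[0]<370 and 225<u[1]<290 and 20<min(w,h)/4 and max(w,h)/4<26:
        P=onz(t,u,.036)[:2];d=P-C;print('pad',P,np.hypot(*d),np.degrees(np.arctan2(d[1],d[0]))%360-YAW)
cv2.imwrite('pics/p6.png',cv2.resize(s['pixels'][175:275,260:360],(600,600),interpolation=cv2.INTER_CUBIC)[...,::-1])
for z in(.058,.096,.11,.116): print(z,proj(s,[[*knobp(315),z]]))
```

```text
t 31.68 tcp [ 0.6498 -0.057   0.0921] yaw_y 89.6 F [-0.3532 -0.3887  0.5778] gap 0.045 grip 0.0 q [-0.2107  0.5353  0.0175  1.054   0.0007 -0.204 ]
pad [0.48   0.0786] 0.09342105951778519 166.31584905570534
0.058 [[298.4525 228.3227]]
0.096 [[297.9238 219.7713]]
0.11 [[297.7246 216.5466]]
0.116 [[297.6385 215.1521]]
```

View pics/p6.png

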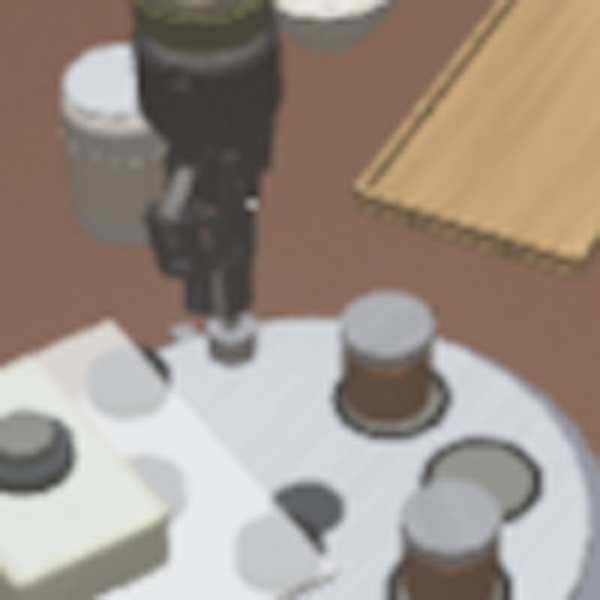

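The crop shows the fingers open around the knob, its sleeve at (232,340), both jars upright on their pads, and the pointer just ahead at (185,330).

Request:
{"api": "move_arm", "payload": {"moves": [-0.003, -0.001, -0.004, 0, 0.045, -0.003, -0.001, -0.006, 0, 0.045, -0.003, -0.001, -0.006, 0, 0.045, -0.003, -0.001, -0.006, 0, 0.02, -0.003, -0.001, -0.006, 0, 0.02, -0.003, -0.001, -0.006, 0, 0.02, -0.003, -0.001, -0.006, 0, 0.02, -0.003, -0.001, -0.004, 0, 0.02, -0.003, -0.001, -0.004, 0, 0.02], "newtons": 30}}

```text
clock: 32.53
tcp_pos: [0.6467, -0.0579, 0.087]
orientation: [-0.001, 0.003, 1.0, 0.0]
wrist_force: [-0.7, 2.2, -7.2]
finger_gap: 0.0252
grip_force: 29.8
```

Request:
{"api": "move_arm", "payload": {"moves": [0.004, 0.0035, -0.002, 0, 0.02, 0.008, 0.007, -0.004, 0, 0.02, 0.009, 0.008, -0.007, 0, 0.02, 0.01, 0.0088, -0.007, 0, 0.02, 0.011, 0.0096, -0.007, 0, 0.02, 0.0118, 0.0104, -0.007, 0, 0.02, 0.0126, 0.0111, -0.007, 0, 0.02, 0.0134, 0.0118, -0.007, 0, 0.02, 0.0142, 0.0126, -0.007, 0, 0.02, 0.0149, 0.0133, -0.007, 0, 0.02, 0.0149, 0.0133, -0.007, 0, 0.02]}}

```text
clock: 33.45
tcp_pos: [0.6616, -0.045, 0.0804]
orientation: [-0.001, 0.003, 1.0, -0.0]
wrist_force: [-4.7, 0.3, -7.0]
finger_gap: 0.0249
grip_force: 31.2
```

Request:
{"api": "move_arm", "payload": {"moves": [0, 0, -0.004, 0, 0.02, 0, 0, -0.008, 0, 0.02, 0, 0, -0.01, 0, 0.02, 0, 0, -0.01, 0, 0.02, 0, 0, -0.008, 0, 0.06, 0, 0, -0.008, 0, 0.06, 0, 0, -0.008, 0, 0.06, 0, 0, 0.03, 0, 0.06, 0, 0, 0.07, 0, 0.06, 0, 0, 0.11, 0, 0.06, 0.02, -0.03, 0.14, 0, 0.085, 0.02, -0.07, 0.14, 0.1, 0.085]}}

```text
clock: 34.45
tcp_pos: [0.6878, -0.111, 0.2298]
orientation: [0.008, -0.05, 0.999, -0.002]
wrist_force: [1.2, -0.4, 0.3]
finger_gap: 0.0814
grip_force: 0.0
```

Request:
{"api": "move_arm", "payload": {"moves": [0.0, -0.04, 0, 0.1, 0.085, 0, -0.08, 0, 0.2, 0.085, 0, -0.08, 0, 0.3, 0.085, 0, -0.08, 0, 0.4, 0.085, 0, -0.08, 0, 0.5, 0.085, 0, -0.08, 0, 0.6, 0.085, 0, -0.08, 0, 0.685, 0.085]}}

```text
clock: 35.03
tcp_pos: [0.6833, -0.1939, 0.2216]
orientation: [0.001, -0.381, 0.924, -0.001]
wrist_force: [0.2, 0.5, 1.3]
finger_gap: 0.0851
grip_force: 0.0
```

```bash
cat > chk.py <<'E'
from h import *
st();t=cam('top');s=cam('side');gt,gs=gray(t),gray(s)
K=knobp(323)
for n,c,g in(('top',t,gt),('side',s,gs)):
    u=proj(c,[[*K,.08]])[0].astype(int);
    for ce,a in comps(g<(100 if n=='top' else 80),(u[0]-12,u[1]-14,u[0]+12,u[1]+14),25): print('knob',n,ce,a,'exp',proj(c,[[*K,.096]])[0],proj(c,[[*K,.077]])[0])
# lids: light grey low-saturation discs ; amber bodies in the side view
for n,c,z in(('top',t,.091),('side',s,.091)):
    g=gray(c);up=cv2.resize(g,None,fx=4,fy=4,interpolation=cv2.INTER_CUBIC)
    for i in(0,1,2):
        u=proj(c,[[*pad(i),.091]])[0];x,y=(u*4).astype(int)
        roi=cv2.medianBlur(up[y-70:y+70,x-70:x+70],5)
        k=cv2.HoughCircles(roi,cv2.HOUGH_GRADIENT,1,60,param1=60,param2=12,minRadius=28,maxRadius=46) if n=='top' else None
        if k is not None:
            for q in k[0][:2]:
                v=((x-70+q[0]-1.5)/4,(y-70+q[1]-1.5)/4);print(n,i,np.array(v),q[2]/4,onz(c,v,.091)[:2],'pad',pad(i),'mean',g[int(v[1])-2:int(v[1])+3,int(v[0])-2:int(v[0])+3].mean())
E
python3 chk.py
```

```text
t 35.03 tcp [ 0.6833 -0.1939  0.2216] yaw_y 134.8 F [0.2189 0.533  1.3469] gap 0.0851 grip 0.0 q [-0.3894  0.5968  0.443   1.4142  0.0002 -1.1719]
knob top [354.443  201.5316] [350 197  10  10  79] exp [355.13   200.4781] [354.6437 201.8247]
knob side [292.55  225.375] [289 220   8  12  80] exp [292.7525 221.2878] [293.064  225.6006]
top 0 [314.  266.5] 11.075 [0.4721 0.0658] pad [0.4743 0.0654] mean 151.4
top 1 [341.25 261.75] 11.35 [ 0.4865 -0.0097] pad [ 0.4914 -0.0131] mean 150.96
top 2 [354.5 237. ] 11.35 [ 0.5565 -0.0461] pad [ 0.5625 -0.0504] mean 149.48
```

Request:
{"api": "move_arm", "payload": {"moves": [-0.025, 0.03, 0, 0, 0.085, -0.05, 0.06, 0, 0, 0.085, -0.075, 0.09, 0, 0, 0.085, -0.1, 0.12, 0, 0, 0.085, -0.12, 0.1435, 0, 0, 0.085, -0.12, 0.1435, -0.03, 0, 0.085, -0.12, 0.1435, -0.06, 0, 0.085, -0.12, 0.1435, -0.09, 0, 0.085, -0.12, 0.1435, -0.12, 0, 0.085, -0.12, 0.1435, -0.145, 0, 0.085, -0.12, 0.1435, -0.147, 0, 0.085, -0.12, 0.1435, -0.147, 0, 0.085]}}

```text
clock: 36.13
tcp_pos: [0.5615, -0.0493, 0.0729]
orientation: [-0.001, -0.379, 0.926, 0.001]
wrist_force: [0.3, 0.6, 0.7]
finger_gap: 0.0851
grip_force: 0.0
```

Request:
{"api": "move_arm", "payload": {"moves": [0, 0, 0, 0, 0.03, 0, 0, 0, 0, 0.03, 0, 0, 0, 0, 0.03, 0, 0, 0, 0, 0.03, 0, 0, 0, 0, 0.03, 0, 0, 0.03, 0, 0.03, 0, 0, 0.06, 0, 0.03, 0, 0, 0.06, 0, 0.03], "newtons": 60}}

```text
clock: 36.8
tcp_pos: [0.5661, -0.0504, 0.1406]
orientation: [0.004, -0.379, 0.925, -0.003]
wrist_force: [1.4, -1.0, -1.4]
finger_gap: 0.0482
grip_force: 62.7
```

Request:
{"api": "move_arm", "payload": {"moves": [0, -0.01, 0.03, 0, 0.03, -0.002, -0.04, 0.05, 0, 0.03, -0.006, -0.075, 0.05, 0, 0.03, -0.01, -0.115, 0.05, 0, 0.03, -0.014, -0.155, 0.05, 0, 0.03, -0.018, -0.195, 0.05, 0, 0.03, -0.022, -0.235, 0.05, 0, 0.03, -0.026, -0.275, 0.05, 0, 0.03, -0.03, -0.315, 0.05, 0, 0.03, -0.036, -0.35, 0.03, 0, 0.03, -0.036, -0.371, 0, 0, 0.03, -0.036, -0.371, -0.03, 0, 0.03]}}

```text
clock: 37.8
tcp_pos: [0.5264, -0.4273, 0.1042]
orientation: [0.001, -0.377, 0.926, -0.003]
wrist_force: [0.6, 0.2, -2.1]
finger_gap: 0.0482
grip_force: 62.8
```

Request:
{"api": "move_arm", "payload": {"moves": [0, 0, -0.03, 0, 0.03, 0, 0, -0.045, 0, 0.03, 0, 0, -0.05, 0, 0.03, 0, 0, -0.05, 0, 0.03, 0, 0, -0.05, 0, 0.03]}}

```text
clock: 38.22
tcp_pos: [0.5269, -0.421, 0.0549]
orientation: [0.0, -0.379, 0.925, -0.001]
wrist_force: [-0.5, 0.5, -0.7]
finger_gap: 0.0481
grip_force: 62.8
```

Request:
{"api": "move_arm", "payload": {"moves": [0, 0, -0.003, 0, 0.03, 0, 0, -0.006, 0, 0.03, 0, 0, -0.008, 0, 0.03, 0, 0, -0.008, 0, 0.03]}}

```text
clock: 38.55
tcp_pos: [0.5265, -0.4205, 0.0461]
orientation: [0.0, -0.379, 0.925, -0.0]
wrist_force: [-0.7, 0.5, -0.8]
finger_gap: 0.048
grip_force: 62.8
```

Request:
{"api": "move_arm", "payload": {"moves": [0, 0, -0.002, 0, 0.03, 0, 0, -0.004, 0, 0.03, 0, 0, -0.004, 0, 0.03, 0, 0, -0.004, 0, 0.03]}}

```text
clock: 38.88
tcp_pos: [0.5266, -0.4207, 0.0454]
orientation: [0.0, -0.379, 0.925, -0.001]
wrist_force: [-5.9, 4.1, 14.9]
finger_gap: 0.0481
grip_force: 64.6
```

Contact at .0455. Releasing and going back for jar 0.

Request:
{"api": "move_arm", "payload": {"moves": [0, 0, 0.003, 0, 0.055, 0, 0, 0.003, 0, 0.065, 0, 0, 0.003, 0, 0.085, 0, 0, 0.003, 0, 0.085, 0, 0, 0.04, 0, 0.085, 0, 0, 0.08, 0, 0.085, 0, 0, 0.12, 0, 0.085, 0, 0.02, 0.155, 0, 0.085, 0, 0.05, 0.17, 0, 0.085, 0, 0.09, 0.17, 0, 0.085, 0, 0.13, 0.17, 0, 0.085, 0, 0.17, 0.17, 0, 0.085]}}

```text
clock: 39.88
tcp_pos: [0.5262, -0.2494, 0.2119]
orientation: [0.0, -0.379, 0.925, -0.0]
wrist_force: [0.6, 1.3, 0.5]
finger_gap: 0.0848
grip_force: 0.0
```

```bash
cat > am.py <<'E'
from h import *
st();t=cam('top');s=cam('side')
for n,c in(('top',t),('side',s)):
    h=hsv(c);m=(h[...,0]<14)&(h[...,1]>120)&(h[...,2]>50)&(h[...,2]<140)
    if n=='side':
        for ce,a in comps(m,(280,140,420,320),40): print(n,'amber',ce,a,onz(c,ce,.025),onz(c,ce,.061))
    for ce,a in comps((h[...,1]<40)&(h[...,2]>110),(405,200,520,295) if n=='top' else (310,150,400,225),40): print(n,'lid',ce,a,onz(c,ce,.06))
E
python3 am.py; python3 chk.py | grep "top 0"
```

```text
t 39.88 tcp [ 0.5262 -0.2494  0.2119] yaw_y 134.5 F [0.597  1.3124 0.4757] gap 0.0848 grip 0.0 q [-0.5805  0.3355  0.0103  1.2449  0.0002 -1.3576]
top lid [463.0823 248.6442] [ 406  200  108   95 4727] [ 0.5324 -0.3588  0.06  ]
side lid [383.8133 154.3825] [364 150  36  12 332] [ 0.4675 -0.5671  0.06  ]
side lid [317.0172 171.646 ] [310 162  18  21 291] [ 0.6857 -0.3786  0.06  ]
side lid [360.3462 173.0897] [354 169  13   8  78] [ 0.5255 -0.4174  0.06  ]
top 0 [313.75 267.25] 11.35 [0.47   0.0664] pad [0.4743 0.0654] mean 153.32
```

Request:
{"api": "move_arm", "payload": {"moves": [-0.006, 0.04, 0, 0, 0.085, -0.012, 0.08, 0, 0, 0.085, -0.018, 0.12, 0, 0, 0.085, -0.025, 0.16, 0, 0, 0.085, -0.032, 0.2, 0, 0, 0.085, -0.038, 0.24, 0, 0, 0.085, -0.045, 0.28, 0, 0, 0.085, -0.05, 0.31, 0, 0, 0.085, -0.05, 0.316, -0.03, 0, 0.085, -0.05, 0.316, -0.06, 0, 0.085, -0.05, 0.316, -0.07, 0, 0.085, -0.05, 0.316, -0.07, 0, 0.085]}}

```text
clock: 41.08
tcp_pos: [0.4747, 0.0647, 0.1391]
orientation: [-0.003, -0.379, 0.925, 0.001]
wrist_force: [-1.4, -0.9, -0.6]
finger_gap: 0.0849
grip_force: 0.0
```

Run:
```python
from h import *
st();s=cam('side');h=hsv(s)
u=proj(s,[[*pad(0),.091]])[0].astype(int);print(u,proj(s,[[*pad(0),.036]]))
m=(h[...,0]<14)&(h[...,1]>90)&(h[...,2]<140)
for ce,a in comps(m,(u[0]-14,u[1]-10,u[0]+14,u[1]+22),20): print('amber',ce,a,onz(s,ce,.05))
```

```text
t 41.08 tcp [0.4747 0.0647 0.1391] yaw_y 134.5 F [-1.351  -0.8738 -0.5534] gap 0.0849 grip 0.0 q [-0.0322  0.1911 -0.3691  1.0164 -0.0002 -0.8093]
[337 258] [[337.2286 270.4837]]
```

Request:
{"api": "move_arm", "payload": {"moves": [0, 0.001, -0.03, 0, 0.085, 0, 0.001, -0.055, 0, 0.085, 0, 0.001, -0.066, 0, 0.085, 0, 0.001, -0.066, 0, 0.085, 0, 0.001, -0.066, 0, 0.03, 0, 0.001, -0.066, 0, 0.03, 0, 0.001, -0.066, 0, 0.03, 0, 0.001, -0.066, 0, 0.03, 0, 0.001, -0.066, 0, 0.03, 0, 0.001, -0.04, 0, 0.03, 0, 0.001, 0, 0, 0.03, 0, 0.001, 0.03, 0, 0.03]}}

```text
clock: 42.13
tcp_pos: [0.4764, 0.0664, 0.1745]
orientation: [0.0, -0.379, 0.925, -0.0]
wrist_force: [1.3, 0.4, -1.6]
finger_gap: 0.048
grip_force: 62.7
```

Request:
{"api": "move_arm", "payload": {"moves": [0.005, -0.03, 0.03, 0, 0.03, 0.013, -0.07, 0.03, 0, 0.03, 0.02, -0.11, 0.03, 0, 0.03, 0.028, -0.15, 0.03, 0, 0.03, 0.036, -0.19, 0.03, 0, 0.03, 0.044, -0.23, 0.03, 0, 0.03, 0.052, -0.27, 0.03, 0, 0.03, 0.06, -0.31, 0.03, 0, 0.03, 0.068, -0.345, 0.01, 0, 0.03, 0.07, -0.369, -0.02, 0, 0.03, 0.07, -0.369, -0.05, 0, 0.03, 0.07, -0.369, -0.08, 0, 0.03]}}

```text
clock: 43.13
tcp_pos: [0.5467, -0.3053, 0.0914]
orientation: [0.001, -0.378, 0.926, -0.001]
wrist_force: [-0.4, 0.6, -1.9]
finger_gap: 0.048
grip_force: 63.1
```

Request:
{"api": "move_arm", "payload": {"moves": [0, 0, -0.02, 0, 0.03, 0, 0, -0.035, 0, 0.03, 0, 0, -0.042, 0, 0.03, 0, 0, -0.042, 0, 0.03, 0, 0, -0.042, 0, 0.03]}}

```text
clock: 43.55
tcp_pos: [0.5468, -0.3029, 0.0508]
orientation: [0.0, -0.379, 0.925, -0.0]
wrist_force: [0.2, -0.3, -1.4]
finger_gap: 0.0481
grip_force: 62.9
```

Request:
{"api": "move_arm", "payload": {"moves": [0, 0, -0.003, 0, 0.03, 0, 0, -0.006, 0, 0.03, 0, 0, -0.007, 0, 0.03, 0, 0, -0.007, 0, 0.03]}}

```text
clock: 43.88
tcp_pos: [0.5477, -0.3035, 0.047]
orientation: [0.001, -0.379, 0.925, -0.002]
wrist_force: [-3.7, 2.3, 15.1]
finger_gap: 0.0483
grip_force: 64.9
```

Request:
{"api": "move_arm", "payload": {"moves": [0, 0, 0.003, 0, 0.055, 0, 0, 0.003, 0, 0.065, 0, 0, 0.003, 0, 0.085, 0, 0, 0.003, 0, 0.085, 0, 0, 0.04, 0, 0.085, 0, 0, 0.08, 0, 0.085, 0, 0, 0.12, 0, 0.085, 0, 0.02, 0.16, 0, 0.085, 0, 0.05, 0.2, 0, 0.085, -0.02, 0.09, 0.22, 0, 0.085, -0.05, 0.13, 0.22, 0, 0.085, -0.08, 0.17, 0.22, 0, 0.085]}}

```text
clock: 44.88
tcp_pos: [0.4854, -0.1574, 0.2633]
orientation: [0.001, -0.379, 0.925, -0.001]
wrist_force: [-0.1, -0.2, 0.4]
finger_gap: 0.085
grip_force: 0.0
```

Request:
{"api": "move_arm", "payload": {"moves": [0, 0.04, 0, 0, 0.085, 0, 0.08, 0, 0, 0.085, 0, 0.12, 0, 0, 0.085, 0, 0.16, 0, 0, 0.085, 0, 0.2, 0, 0, 0.085, 0, 0.24, 0, 0, 0.085, 0, 0.28, 0, 0, 0.085, 0, 0.32, 0, 0, 0.085, 0, 0.32, 0, 0, 0.085]}}

```text
clock: 45.63
tcp_pos: [0.484, 0.168, 0.2612]
orientation: [0.0, -0.383, 0.924, 0.001]
wrist_force: [-0.1, -0.3, 0.5]
finger_gap: 0.0848
grip_force: 0.0
```

```bash
python3 - <<'E'
from h import *
st();t=cam('top');s=cam('side')
for n,c in(('top',t),('side',s)):
    h=hsv(c)
    b=(405,205,520,290) if n=='top' else (318,160,400,225)
    for ce,a in comps((h[...,1]<45)&(h[...,2]>90),b,30): print(n,'lid',ce,a,onz(c,ce,.06))
    P=proj(c,[[.526,-.42,.06],[.547,-.303,.06]]);print('exp',P)
    for u in P: print(h[int(u[1]),int(u[0])])
E
python3 chk.py
```

```text
t 45.63 tcp [0.484  0.168  0.2612] yaw_y 135.0 F [-0.0717 -0.3135  0.46  ] gap 0.0848 grip 0.0 q [ 0.1759  0.1851 -0.0685  1.3169  0.0026 -0.6099]
top lid [476.     205.7674] [467 205  19   3  43] [ 0.6576 -0.399   0.06  ]
top lid [442.1042 234.1004] [433 226  19  18 259] [ 0.5734 -0.299   0.06  ]
top lid [484.3804 250.5804] [476 242  18  18 255] [ 0.5278 -0.4204  0.06  ]
exp [[484.2686 251.1872]
 [443.6365 243.2722]]
[120   6 158]
[ 11  40 127]
side lid [359.8529 173.0882] [354 169  13   9 102] [ 0.5273 -0.4169  0.06  ]
side lid [341.6818 189.3939] [338 185   9  10  66] [ 0.5655 -0.3003  0.06  ]
side lid [325.6522 194.3261] [318 191  17   6  46] [ 0.6127 -0.2559  0.06  ]
side lid [333.3611 219.4722] [329 216   9   8  36] [ 0.5468 -0.1333  0.06  ]
exp [[360.3916 172.6839]
 [346.7804 189.8767]]
[115   9 176]
[ 14  32 176]
t 45.73 tcp [0.4843 0.1635 0.2611] yaw_y 134.8 F [ 0.242  -0.804  -1.0036] gap 0.085 grip 0.0 q [ 0.1686  0.184  -0.0701  1.3174 -0.0002 -0.6136]
knob top [354.3846 201.5513] [350 197  10  10  78] exp [355.13   200.4781] [354.6437 201.8247]
knob side [292.5488 225.2805] [289 220   8  12  82] exp [292.7525 221.2878] [293.064  225.6006]
top 0 [314.  267.5] 11.35 [0.4693 0.0657] pad [0.4743 0.0654] mean 155.96
top 1 [341.25 261.75] 11.35 [ 0.4865 -0.0097] pad [ 0.4914 -0.0131] mean 155.24
top 2 [354.5 237.5] 11.075 [ 0.5551 -0.0461] pad [ 0.5625 -0.0504] mean 153.8
```

Request:
{"api": "move_arm", "payload": {"moves": [-0.03, 0.04, 0, 0, 0.085, -0.06, 0.08, 0, 0, 0.085, -0.08, 0.12, 0, 0, 0.085, -0.08, 0.14, 0, 0, 0.085, -0.08, 0.14, 0, 0, 0.085, -0.08, 0.14, 0, 0, 0.085]}}

```text
clock: 46.33
tcp_pos: [0.4047, 0.3021, 0.2615]
orientation: [0.0, -0.38, 0.925, -0.0]
wrist_force: [0.2, -0.4, -0.1]
finger_gap: 0.0851
grip_force: 0.0
```

Run:
```python
from h import *
st();t=cam('top');s=cam('side')
r=[]
for n,c in(('top',t),('side',s)):
    h=hsv(c)
    b=(420,210,520,290) if n=='top' else (325,155,400,212)
    for ce,a in comps((h[...,1]<45)&(h[...,2]>90),b,30): print(n,'lid',ce,a,onz(c,ce,.06))
P=proj(s,[[.573,-.299,.06]])[0];print(P)
x,y=P.astype(int);print(h[y-8:y+22:2,x-8:x+10:3,1])
P=proj(s,[[.527,-.42,.06]])[0];x,y=P.astype(int);print(h[y-8:y+22:2,x-8:x+10:3,1])
```

```text
t 46.33 tcp [0.4047 0.3021 0.2615] yaw_y 134.7 F [ 0.2499 -0.3673 -0.081 ] gap 0.0851 grip 0.0 q [ 0.4823  0.1713 -0.0848  1.3147 -0.0003 -0.297 ]
top lid [442.1042 234.1004] [433 226  19  18 259] [ 0.5734 -0.299   0.06  ]
top lid [484.3555 250.6055] [476 242  18  18 256] [ 0.5277 -0.4203  0.06  ]
side lid [386.0305 157.2256] [365 155  35   8 164] [ 0.4548 -0.55    0.06  ]
[339.598  189.2399]
[[51 52 51 49 51 51]
 [53 52 50 51 50 53]
 [51 53 51 52 53 51]
 [53 52 52 53 52 52]
 [51 52 51 52 52 51]
 [49 52 52 51 50 52]
 [51 52 49 51 52 51]
 [50 49 50 51 50 49]
 [49 51 51 50 50 50]
 [46 48 49 47 52 50]
 [47 47 48 50 48 48]
 [47 47 49 47 52 50]
 [48 48 46 51 51 54]
 [53 52 51 51 51 51]
 [51 51 51 50 51 50]]
[[48 50 50 52 52 89]
 [50 48 52 51 51 85]
 [51 49 51 51 52 84]
 [49 50 49 52 52 84]
 [51 50 52 52 51 80]
 [51 51 50 51 51 86]
 [51 52 51 50 49 90]
 [52 53 50 49 49 92]
 [51 52 51 51 49 94]
 [52 52 50 51 51 94]
 [53 53 50 49 51 92]
 [52 52 52 53 51 92]
 [52 53 52 51 53 89]
 [50 52 52 53 53 88]
 [53 51 52 51 53 90]]
```

Request:
{"api": "move_arm", "payload": {"moves": [0, -0.04, 0, 0, 0.085, 0, -0.08, 0, 0, 0.085, 0, -0.12, 0, 0, 0.085, 0, -0.16, 0, 0, 0.085, 0, -0.2, 0, 0, 0.085, 0, -0.24, 0, 0, 0.085, -0.01, -0.28, 0, 0, 0.085, -0.02, -0.32, 0, 0, 0.085, -0.02, -0.35, 0, 0, 0.085, -0.02, -0.35, 0, 0, 0.085]}}

```text
clock: 47.27
tcp_pos: [0.3841, -0.0543, 0.2616]
orientation: [-0.0, -0.374, 0.927, -0.001]
wrist_force: [0.9, -0.5, 0.5]
finger_gap: 0.0851
grip_force: 0.0
```

Run:
```python
from h import *
st();s=cam('side');h=hsv(s)
for ce,a in comps((h[...,1]<45)&(h[...,2]>90),(325,160,400,212),20): print('lid',ce,a,onz(s,ce,.06))
for X in([.573,-.299],[.527,-.42]):
    x,y=proj(s,[[*X,.06]])[0].astype(int);print(x,y);print(h[y-8:y+22:2,x-10:x+12:3,1])
```

```text
t 47.27 tcp [ 0.3841 -0.0543  0.2616] yaw_y 134.0 F [ 0.9249 -0.5158  0.4901] gap 0.0851 grip 0.0 q [-0.3467 -0.0585 -0.3305  1.2974 -0.002  -1.1139]
lid [360.0381 173.0476] [354 169  14   9 105] [ 0.5267 -0.4173  0.06  ]
lid [392.4762 174.619 ] [389 172   8   6  21] [ 0.4072 -0.4434  0.06  ]
lid [339.2411 189.6339] [333 185  14  10 112] [ 0.5736 -0.2964  0.06  ]
339 189
[[ 89  90  91  97  98  97  97  97]
 [ 91  90  93 101  98  96  97  98]
 [ 90  89  85  28  40  91  98  98]
 [ 89  83   9   9   9   3  98  99]
 [ 90  60   7   7   9  10  91  98]
 [ 94  88   9   7   9   7  95  97]
 [ 96  91  19   4   4  12  97  98]
 [100  99 108  75  60 117  96  99]
 [ 96  99 112 117 118 114  97  98]
 [ 96  99 114 115 114 115  97  97]
 [ 95  99 112 114 114 112  97  98]
 [ 96  97 107 110 115 103  98  98]
 [ 96  97  98  98  98  98  97  97]
 [ 98  97  96  96  97  98  99  98]
 [ 97  96  94  98  96  98  97  97]]
360 172
[[ 91  90  90  90  91  65  38  36]
 [ 92  92  93  91  93  44  15  14]
 [100 100  99  59  70  47  15  21]
 [ 96  98   3  10  10  36  57  30]
 [ 97  71  10  10   9  10  40  40]
 [ 97  78   9   9  10   7  86  36]
 [ 97  96   6   5   5  28  82  24]
 [ 98 102  86  60  63 110  87  40]
 [ 97 101 119 123 122 122  85  49]
 [ 97  99 118 125 123 120  83  45]
 [ 97 101 118 122 120 110  84  48]
 [ 97  98 115 120 122 101  95  89]
 [ 98  98  98 102  97 100  98  98]
 [ 97  97  98  98 100  96  96  99]
 [ 97  98  99  98  98  97  98  98]]
```

```bash
python3 -c "
from h import *
print(env.hand_in())"
```

```text
the job is handed in; nothing more can be done
None
```

I handed the job in at about 47 s on the robot's clock. Two jars were present; both were sealed and stand upright in the tray (one was about 27 mm off where I set it but well inside), the carrier is locked at the loading stop, and hand-in returned no verdict.

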